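# Swap the soap at the back of the gift set

## Task

The tan soap bar at the back of the wooden gift-set stand is to be swapped for the lilac one. First move both bottles that stand in front of it upright onto the cork mat, then lay the tan bar flat on the middle of the white wrapping sheet, and then the lilac bar flat and squarely in the middle of the empty bay, turned as the tan one lay. Last, put each bottle back upright on the very pad it came from; knock nothing over and leave the white tape core and the salve pot alone.

Things in the scene. Friction and masses are not known exactly. Their poses are not given: they have to be found in the camera images.
- stand: Wooden stand, fixed. Origin on the table under the soap bay's middle; x to its back, y to its left. Base x -95 to 80, y +/-75 mm, top (all stands on it) at z 12. Bay: blue patch 56 x 76 mm between dark cheeks (x +/-25, y 45 to 52 mm each side, 31 mm above the table). Two round blue pads (42 mm, flush) at x -57, y +/-30 mm hold a bottle each. Back board at x 76 to 84 mm, 38 mm above the table.
- mat: Cork mat, 110 (x) x 150 (y) x 4 mm, fixed on the table at the left or the right: the side area. Origin at the centre of its underside.
- sheet: White wrapping sheet with a green line along two edges, stiff, 120 (x) x 150 (y) x 2 mm, fixed on the table on the other side from the mat. Origin at the centre of its underside.
- amber_bottle: Amber dropper bottle with a light label and black dropper top, 102 mm tall: round body 33 mm across up to 70 mm, black collar 24 mm across up to 77 mm, rubber bulb 13 mm across above. Stands on one of the two front pads of the stand (which one varies). Origin at the centre of its underside, z up its axis. 0.07 kg (may differ by 30 %).
- purple_bottle: Small bottle with purple-pink contents and a long black cap, 79 mm tall: round body 31 mm across up to 46 mm, above it the cap, 17 mm across, up to 79 mm. Stands on the other front pad. Origin at the centre of its underside, z up its axis. 0.05 kg (may differ by 30 %).
- tan_bar: Tan (light brown) soap bar, stamped on top, 42 x 63 x 25 mm (x, y, z), lying flat; origin at the centre of its underside, x along the short side. 0.11 kg (may differ by 30 %). At the start in the bay of the stand, underside 12 mm above the table, its long side across the stand (x axis nearly along the stand's x).
- lilac_bar: Lilac soap bar, stamped on top, 42 x 63 x 25 mm (x, y, z), lying flat; origin at the centre of its underside, x along the short side. 0.11 kg (may differ by 30 %). At the start on the table, to the left or the right of the stand.
- tape_core: White tape core (short ring standing on its flat end), 46 mm across, 18 mm high, on the table on the other side of the stand from the lilac bar; not to be moved. Origin at the centre of its underside.
- salve_pot: Round white pot with a tan lid, 65 mm across, 29 mm high, on the table in front of the stand; not to be moved. Origin at the centre of its underside.
Things that resemble listed ones, but are neither listed nor needed, are in the scene too. Leave any blue look-alike of the purple_bottle alone. What is shaped like the lilac_bar but red is not meant.

How it is judged:
On the way, in this order (a step that is already met when the one before it is completed fails the run):
1. both bottles stand released on the cork mat (x of amber_bottle in the frame of mat between -0.055 and 0.055 m and y of amber_bottle in the frame of mat between -0.075 and 0.075 m and z of each of amber_bottle, purple_bottle in the frame of mat below 0.01 m and angle between each of amber_bottle, purple_bottle's own z axis and vertical below 0.15 rad and x of purple_bottle in the frame of mat between -0.055 and 0.055 m and y of purple_bottle in the frame of mat between -0.075 and 0.075 m and linear speed of each of amber_bottle, purple_bottle below 0.02 m/s and contact force between the fingers and amber_bottle below 0.3 N and contact force between the fingers and purple_bottle below 0.3 N), for 0.2 s.
2. the tan bar lies released on the middle of the wrapping sheet, the bottles still on the mat (horizontal distance between tan_bar and sheet below 0.015 m and height (world z) of tan_bar below 0.008 m and angle between tan_bar's own z axis and vertical below 0.1 rad and linear speed of tan_bar below 0.02 m/s and contact force between the fingers and tan_bar below 0.3 N and x of amber_bottle in the frame of mat between -0.055 and 0.055 m and y of amber_bottle in the frame of mat between -0.075 and 0.075 m and z of each of amber_bottle, purple_bottle in the frame of mat below 0.01 m and angle between each of amber_bottle, purple_bottle's own z axis and vertical below 0.15 rad and x of purple_bottle in the frame of mat between -0.055 and 0.055 m and y of purple_bottle in the frame of mat between -0.075 and 0.075 m), for 0.2 s.
3. the lilac bar lies released in the bay, the bottles still on the mat (horizontal distance between lilac_bar and stand below 0.012 m and height (world z) of lilac_bar below 0.018 m and angle between lilac_bar's own z axis and vertical below 0.1 rad and angle between the x axis of lilac_bar and the x axis of stand, either way round below 0.2 rad and linear speed of lilac_bar below 0.02 m/s and contact force between the fingers and lilac_bar below 0.3 N and x of amber_bottle in the frame of mat between -0.055 and 0.055 m and y of amber_bottle in the frame of mat between -0.075 and 0.075 m and z of each of amber_bottle, purple_bottle in the frame of mat below 0.01 m and angle between each of amber_bottle, purple_bottle's own z axis and vertical below 0.15 rad and x of purple_bottle in the frame of mat between -0.055 and 0.055 m and y of purple_bottle in the frame of mat between -0.075 and 0.075 m), for 0.2 s.
At the end, for the whole second after the job is handed in: The tan bar lies flat on the wrapping sheet, its centre within 15 mm of the sheet's; the lilac bar lies flat in the bay, within 12 mm of its middle and 0.2 rad of square (either way round); each bottle stands upright within 12 mm of where it stood at the start; all released and at rest (horizontal distance between tan_bar and sheet below 0.015 m and height (world z) of tan_bar below 0.008 m and angle between each of tan_bar, lilac_bar, amber_bottle, purple_bottle's own z axis and vertical below 0.1 rad and horizontal distance between lilac_bar and stand below 0.012 m and height (world z) of lilac_bar below 0.018 m and angle between the x axis of lilac_bar and the x axis of stand, either way round below 0.2 rad and distance of each of amber_bottle, purple_bottle from where it was at the start of the episode below 0.012 m and linear speed of each of amber_bottle, purple_bottle, tan_bar, lilac_bar below 0.02 m/s and contact force between the fingers and amber_bottle below 0.3 N and contact force between the fingers and purple_bottle below 0.3 N and contact force between the fingers and tan_bar below 0.3 N and contact force between the fingers and lilac_bar below 0.3 N); the robot touches nothing.
It fails at once if a bottle is knocked over (angle between any of amber_bottle, purple_bottle's own z axis and vertical above 0.8 rad).
It fails at once if the white tape core is moved by more than 20 mm (distance of tape_core from where it was at the start of the episode above 0.02 m).
It fails at once if the salve pot is moved by more than 20 mm (distance of salve_pot from where it was at the start of the episode above 0.02 m).
It also fails if it takes over 131 s, if anything falls off the work surface, if the arm or the gripper's body presses on something with over 40 N, if the wrist force passes 120 N, or if a joint passes its speed limit or range.

## Robot

A 6-joint arm with a two-finger parallel gripper is mounted at the origin on a cart in front of the work surface, level with it; the furniture and walls round the work are solid. World frame = base frame: x ahead of the robot, y to its left, z up, the work surface at z = 0. Lengths are in m, angles in rad, forces in N, time in s.
With the tool pointing down it reaches from about 0.25 to 0.775 m from the base axis. Payload 4 kg.
Tool frame: the origin (TCP) lies between the finger pads; the fingertips stand 19 mm ahead of it and the grasp point (between the pads) is the TCP (tcp_to_tips is the distance from the TCP to the fingertips, in m); z points along the fingers, y is the line along which they close (so a half turn about z gives the same grasp; the last joint's range is limited). The gripper opens to 85 mm and grips with 20 to 120 N. Pads are 22 mm wide; open, the fingers measure 114 mm over their backs; the gripper's body (76 mm by 85 mm) begins 54 mm behind the grasp point. The pads swing forward as they close: fully open they stand 13 mm farther back than shut.
Start: joints at [-1.441, 0.087, 1.371, -0, 1.684, -0.103], TCP at [0.127, -0.535, 0.25] pointing down, gripper open.
Joint ranges: [-3.1, 3.1], [-0.76, 2.03], [0.27, 2.55], [-1.08, 4.22], [0.17, 2.65], [-2.57, 2.57]. Speed limits (rad/s): [2.79, 2.79, 3.14, 3.14, 3.14, 3.14].

## Interface

Orientations are given as a unit quaternion [x, y, z, w].
In Python, from workcell import sense, read_camera, hand_in, tcp_to_tips gives the robot as it stands.
- The arm moves only by the tool arm_command, never from a script. Its argument "targets" is a list of rows, each an object of numbers: "tx", "ty", "tz": the shift along the tool's x, y, z in mm; "wx", "wy", "wz": the turn, a rotation vector about the tool's x, y, z in rad. In form: [{"tx": .., "ty": .., "tz": .., "wx": .., "wy": .., "wz": ..}, ...]. A call has exactly 10 rows; each row shifts and turns the commanded pose from where the row before left it, along the tool's axes as they then stand; what a row does not reach is not made up. A row lasts 1/10 s, in which the tool goes at most 50 mm and 8.59 degrees, less where a joint would pass 70% of its speed; a pose out of reach is approached as far as the arm can. A call with a gripper value outside its range is refused whole. "jaw" is the opening, from 0 (shut) to 1 (fully open), set as the call begins (left out, the last holds). The fingers move at their own pace and stop on an object; "force" is the grip in N (left out, the last holds). Time passes only in rows, so rows that do not move let the fingers close, or fill a call up. It gives the time, the measured TCP pose, the force, the opening and the grip force at its end, in the units of the state.
- sense(): the state, without advancing time (a new reading comes with each control period).
- read_camera(name): name is "side" or "top"; returns a dict with "color" (384x512x3 uint8, red, green, blue), "range_z" (384x512 float32, m along the optical axis (not along the pixel's ray), 0 where there is no reading), "fx", "fy", "cx", "cy" (pixels), "camera_from_world" (4x4, takes a point from world to camera coordinates). Camera axes: x right, y down, z forward; pixel columns grow to the right and rows downward; lengths in m; the calibration is good to about 2 mm. A picture is of the moment at which its call begins.
- hand_in(): hands the job in; it is judged then, once.
The state is a dict: "time_s": time; "joint_positions": joint angles; "joint_velocities": joint speeds; "joint_torque": joint torques, N m; "tcp_pos": TCP position; "tcp_rot": TCP orientation; "contact_force": force on the tool from outside, world axes, zero at the start; "wrist_torque": the same for the moment, N m; "width": finger opening in m; "finger_force": force on a finger pad.
Only numpy, scipy, OpenCV 4.12 (cv2) and the standard library are available. Lean on these libraries where they do the work, as an engineer would, in place of code of your own. Each camera call takes 0.05 s, during which the arm holds its last target. There are 200 camera calls.

## Working session

There is one attempt and no reset: what is moved stays moved. The work goes in short steps, Python scripts to look and compute and a tool call to move; the robot and the scene stay as the last step left them, time stands still between calls to the robot, and variables do not carry over. Pictures are saved under pics/ and viewed, at most 14 in all, crops included, and the job is handed in when it is done.

Besides the shell and the picture viewer there is one more tool, called after "Request:" by a JSON object that holds its "op" and its "data". arm_command: Moves the arm, as the interface text tells. Its arguments: {"type":"object","properties":{"targets":{"type":"array","items":{"type":"object","properties":{"tx":{"type":"number"},"ty":{"type":"number"},"tz":{"type":"number"},"wx":{"type":"number"},"wy":{"type":"number"},"wz":{"type":"number"}}}},"jaw":{"type":"number"},"force":{"type":"number"}},"required":["targets"]}

```bash
mkdir -p pics; ls; cat > h.py <<'E'
import numpy as np, cv2
from workcell import *
def shot(n):
    c=read_camera(n); np.savez(f'/tmp/{n}.npz',**c); return c
def load(n): return dict(np.load(f'/tmp/{n}.npz'))
def pts(c):
    z=c['range_z']; v,u=np.mgrid[:384,:512]
    p=np.stack([(u-c['cx'])/c['fx']*z,(v-c['cy'])/c['fy']*z,z],-1)
    T=np.linalg.inv(c['camera_from_world']); return p@T[:3,:3].T+T[:3,3]
def plane(c,u,v,h):
    T=np.linalg.inv(c['camera_from_world']); d=T[:3,:3]@np.array([(u-c['cx'])/c['fx'],(v-c['cy'])/c['fy'],1]); o=T[:3,3]
    return o+d*(h-o[2])/d[2]
E
python3 - <<'E'
from h import *
print(sense(),tcp_to_tips)
for n in ('top','side'):
    c=shot(n); print(n,np.linalg.inv(c['camera_from_world']).round(3).tolist(),c['fx'])
    cv2.imwrite(f'pics/{n}0.png',cv2.resize(c['color'][...,::-1],(768,576)))
E
```

```text
pics
{'time_s': 0.0, 'joint_positions': array([-1.44108007e+00,  8.79830389e-02,  1.37225609e+00, -8.24610936e-06,
        1.68363208e+00, -1.03127286e-01]), 'joint_velocities': array([ 3.47443322e-04, -1.08594932e-04,  1.33973419e-03,  4.15122002e-04,
        7.43398828e-05, -9.67623688e-04]), 'joint_torque': array([ 1.07281649e-03, -3.51865625e+01, -3.13272285e+01,  7.18756451e-05,
        1.08043614e-02,  3.69094408e-07]), 'tcp_pos': array([ 0.12682827, -0.53470235,  0.24912285]), 'tcp_rot': array([ 9.93230045e-01,  1.16158423e-01, -1.92426134e-05, -1.13911857e-03]), 'contact_force': array([0.12163409, 0.45338592, 0.36227994]), 'wrist_torque': array([ 0.01381227,  0.01786452, -0.04291351]), 'finger_force': 0.0, 'width': 0.08522448076297551} 0.019
top [[0.018, -0.996, 0.092, 0.416], [-1.0, -0.02, -0.014, 0.013], [0.016, -0.092, -0.996, 0.935], [0.0, 0.0, 0.0, 1.0]] 363.11403311564976
side [[-0.899, -0.147, 0.412, 0.022], [-0.438, 0.306, -0.845, 0.937], [-0.002, -0.941, -0.34, 0.443], [0.0, 0.0, 0.0, 1.0]] 436.4714607672759
```

View pics/top0.png

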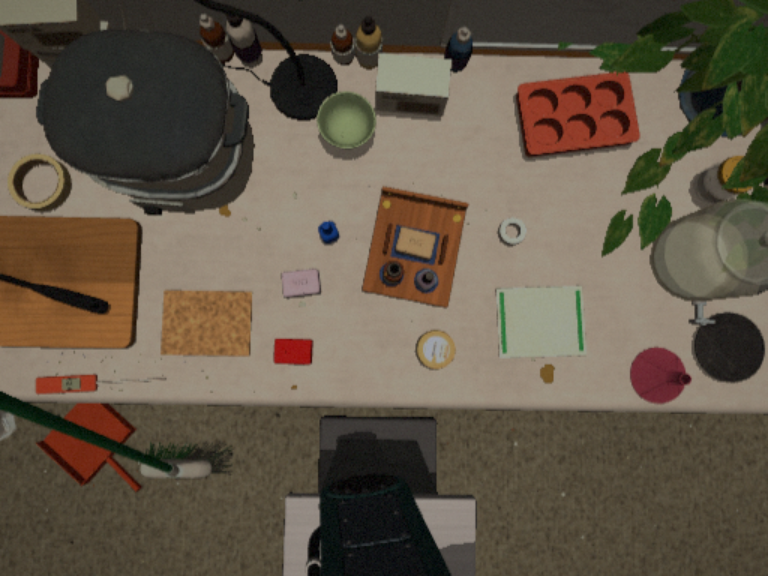

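View pics/side0.png

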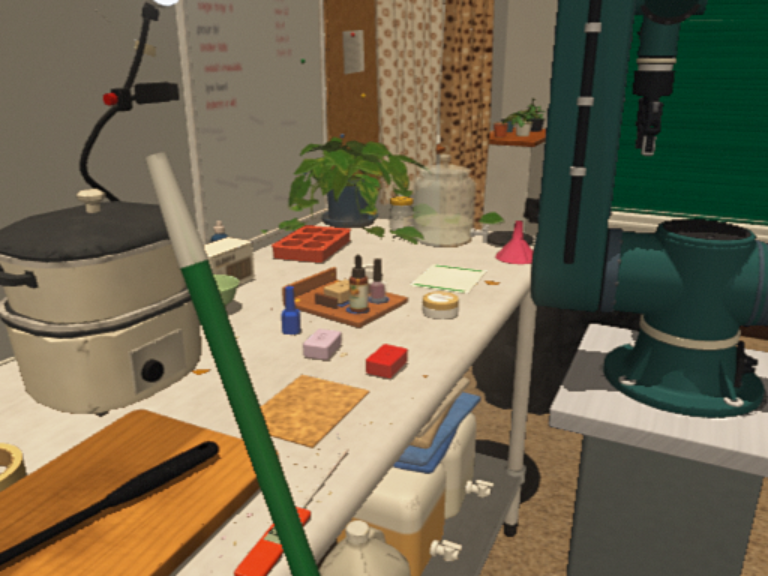

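The top view shows the stand at (415,245), tan bar (415,243), amber (392,270) on the left pad, purple (427,278) on the right, mat (206,323), sheet (541,322), lilac (300,283), core (512,231) and pot (435,349). These are pixels in the 768-wide picture.

Candidates that could be confused:
- **Lilac bar:** lilac (300,283) or red (293,351). I take the lilac one.
- **Purple bottle:** purple (427,278) or blue (328,232). I take the one on the stand.
- **Amber bottle:** amber on the stand (392,270) or the ones at the back (215,35), (342,40), (368,35). I take the one on the stand.

```bash
python3 - <<'E'
from h import *
c=load('top');P=pts(c);im=c['color'];hsv=cv2.cvtColor(im,cv2.COLOR_RGB2HSV)
s=1/1.5
def roi(x0,y0,x1,y1):
    m=np.zeros((384,512),bool);m[int(y0*s):int(y1*s),int(x0*s):int(x1*s)]=1;return m
def rect(m,h,name):
    m=m.astype(np.uint8);n,l,st,_=cv2.connectedComponentsWithStats(m);k=1+st[1:,4].argmax()
    cn=max(cv2.findContours((l==k).astype(np.uint8),0,2)[0],key=cv2.contourArea)[:,0]
    w=np.array([plane(c,u,v,h)[:2] for u,v in cn])*1000
    r=cv2.minAreaRect(w.astype(np.float32));print(name,st[k,4],np.round(r[0],1),np.round(r[1],1),round(r[2],1),'medz',np.median(P[l==k][:,2]).round(4))
    return l==k
H,S,V=[hsv[...,i].astype(int) for i in range(3)]
for n,u,v in [('mat',206,323),('sheet',541,322),('lil',300,283),('tan',410,248),('wood',380,225),('bay',398,240),('amb',392,270),('pur',427,278),('table',270,300),('core',506,222),('red',293,351)]:
    print(n,hsv[int(v*s),int(u*s)],P[int(v*s),int(u*s)].round(3))
rect(roi(155,285,258,360)&(S>80)&(H<25),.004,'mat')
rect(roi(490,280,595,365)&((V>185)|((H>45)&(H<80)&(S>50))),.002,'sheet')
rect(roi(275,262,325,302)&(H>130)&(H<170)&(S>20),.025,'lilac')
rect(roi(393,225,438,262)&(S<150)&(V>120)&(P[...,2]>.025)&(H<25),.037,'tan')
rect(roi(355,180,475,312)&(S>105)&(P[...,2]>.005)|0>0,.012,'stand')
m=roi(375,220,450,268)&(H>100)&(H<130)&(S>80)
rect(m,.012,'bay')
for n,r in [('amb',roi(378,250,408,290)),('pur',roi(414,258,442,296))]:
    q=P[r];
    for lo,hi in [(.03,.05),(.055,.085),(.085,.12)]:
        k=q[(q[:,2]>lo)&(q[:,2]<hi)]
        if len(k):print(n,lo,len(k),k.mean(0).round(4),k.min(0).round(3),k.max(0).round(3))
cv2.imwrite('pics/crop.png',cv2.resize(im[120:245,170:370,::-1],(800,500),interpolation=2))
E
```

```text
mat [ 15 146 145] [ 0.435  0.302 -0.002]
sheet [ 34  27 158] [ 0.448 -0.27   0.004]
lil [178  41 148] [0.505 0.139 0.026]
tan [ 16 110 157] [ 0.566 -0.043  0.036]
wood [ 12 177 121] [0.608 0.008 0.012]
bay [ 17 102 130] [ 0.578 -0.022  0.036]
amb [90 32  8] [ 0.518 -0.011  0.108]
pur [17 73 56] [ 0.509 -0.065  0.094]
table [ 15  52 156] [ 0.476  0.193 -0.   ]
core [ 37  21 158] [ 0.617 -0.209  0.015]
red [  1 218 151] [0.39  0.148 0.028]
mat 2573 [435.3 299.4] [150.1 110.1] 89.9 medz 0.0034
sheet 137 [ 445.  -205.9] [103.    8.7] 2.9 medz 0.0025Traceback (most recent call last):
  File "<stdin>", line 17, in <module>
  File "<stdin>", line 7, in rect
ValueError: attempt to get argmax of an empty sequence
```

```bash
cat >> h.py <<'E'
s=1/1.5
def roi(x0,y0,x1,y1):
    m=np.zeros((384,512),bool);m[int(y0*s):int(y1*s),int(x0*s):int(x1*s)]=1;return m
def rect(c,P,m,h,name):
    n,l,st,_=cv2.connectedComponentsWithStats(m.astype(np.uint8));k=1+st[1:,4].argmax()
    cn=max(cv2.findContours((l==k).astype(np.uint8),0,2)[0],key=cv2.contourArea)[:,0]
    w=np.array([plane(c,u,v,h)[:2] for u,v in cn])*1000
    r=cv2.minAreaRect(w.astype(np.float32));print(name,st[k,4],np.round(r[0],1),np.round(r[1],1),round(r[2],1),'medz',np.median(P[l==k][:,2]).round(4))
    return l==k
E
python3 - <<'E'
from h import *
c=load('top');P=pts(c);im=c['color'];hsv=cv2.cvtColor(im,cv2.COLOR_RGB2HSV)
H,S,V=[hsv[...,i].astype(int) for i in range(3)]
Z=P[...,2]
rect(c,P,roi(490,280,595,365)&((S<35)|((H>30)&(H<90))),.002,'sheet')
rect(c,P,roi(275,262,325,302)&(Z>.012),.025,'lilac')
rect(c,P,roi(393,225,438,262)&(S<150)&(V>100)&(Z>.028)&(H<25),.037,'tan')
rect(c,P,roi(355,180,475,312)&((S>105)|(Z>.006)),.012,'stand')
rect(c,P,roi(355,180,475,312)&(H>5)&(H<14)&(S>130)&(Z>.03),.038,'board')
m=roi(375,220,450,268)&(H>100)&(H<130)&(S>80)
rect(c,P,m,.012,'bay')
rect(c,P,roi(490,210,535,250)&(Z>.009),.018,'core')
rect(c,P,roi(410,325,462,375)&(Z>.015),.029,'pot')
for n,r in [('amb',roi(374,245,412,294)),('pur',roi(411,253,444,300))]:
    q=P[r];
    for lo,hi in [(.03,.055),(.055,.085),(.085,.13)]:
        k=q[(q[:,2]>lo)&(q[:,2]<hi)]
        if len(k):print(n,lo,len(k),k.mean(0).round(4),k.min(0).round(3),k.max(0).round(3))
# side view clusters
c=load('side');P=pts(c)
for n,r in [('amb',roi(345,250,371,315)),('pur',roi(368,255,390,305))]:
    q=P[r]
    for lo,hi in [(.02,.05),(.05,.08),(.09,.13)]:
        k=q[(q[:,2]>lo)&(q[:,2]<hi)&(q[:,0]<.56)]
        if len(k):print('side',n,lo,len(k),k.mean(0).round(4),k.min(0).round(3),k.max(0).round(3))
cv2.imwrite('pics/crop.png',cv2.resize(im[120:245,170:370,::-1],(800,500),interpolation=2))
E
```

```text
sheet 2618 [ 448.7 -271.7] [120.4 149.1] 2.8 medz 0.0021
lilac 419 [504.5 138. ] [42.4 65.2] 8.3 medz 0.0243
tan 375 [575.2 -51.6] [59.5 40. ] 76.7 medz 0.0368
stand 4160 [573.5 -53.4] [153.3 189.3] 80.1 medz 0.0127
board 183 [651.5 -66.2] [144.5   9.6] 79.8 medz 0.0372
bay 129 [576.1 -52.9] [73.8 53.2] 79.8 medz 0.0126
core 195 [ 602.5 -218.2] [44.3 46.7] 1.2 medz 0.0177
pot 536 [398.5 -87.6] [61.7 64.7] 1.0 medz 0.0292
amb 0.03 78 [ 0.5551 -0.0251  0.0373] [ 0.506 -0.043  0.03 ] [0.571 0.002 0.052]
amb 0.055 83 [ 0.519  -0.0136  0.0713] [ 0.506 -0.029  0.057] [0.538 0.002 0.085]
amb 0.085 73 [ 0.5211 -0.014   0.0962] [ 0.512 -0.024  0.085] [ 0.533 -0.004  0.116]
pur 0.03 169 [ 0.5267 -0.069   0.0427] [ 0.495 -0.099  0.03 ] [ 0.56  -0.045  0.054]
pur 0.055 14 [ 0.5078 -0.0674  0.072 ] [ 0.505 -0.076  0.062] [ 0.515 -0.062  0.085]
pur 0.085 27 [ 0.5121 -0.0692  0.0906] [ 0.506 -0.075  0.086] [ 0.517 -0.063  0.094]
side amb 0.02 162 [ 0.5217 -0.0079  0.0344] [ 0.505 -0.069  0.02 ] [0.56  0.009 0.05 ]
side amb 0.05 146 [ 0.5181 -0.0025  0.0649] [ 0.505 -0.019  0.05 ] [0.536 0.007 0.08 ]
side amb 0.09 49 [ 0.5212 -0.0094  0.1006] [ 0.512 -0.016  0.09 ] [ 0.533 -0.002  0.115]
side pur 0.02 147 [ 0.5087 -0.0552  0.0358] [ 0.495 -0.075  0.02 ] [ 0.531 -0.011  0.05 ]
side pur 0.05 79 [ 0.5116 -0.0575  0.0641] [ 0.504 -0.078  0.05 ] [ 0.524 -0.011  0.08 ]
side pur 0.09 7 [ 0.5125 -0.0661  0.0917] [ 0.509 -0.068  0.09 ] [ 0.518 -0.063  0.093]
```

View pics/crop.png

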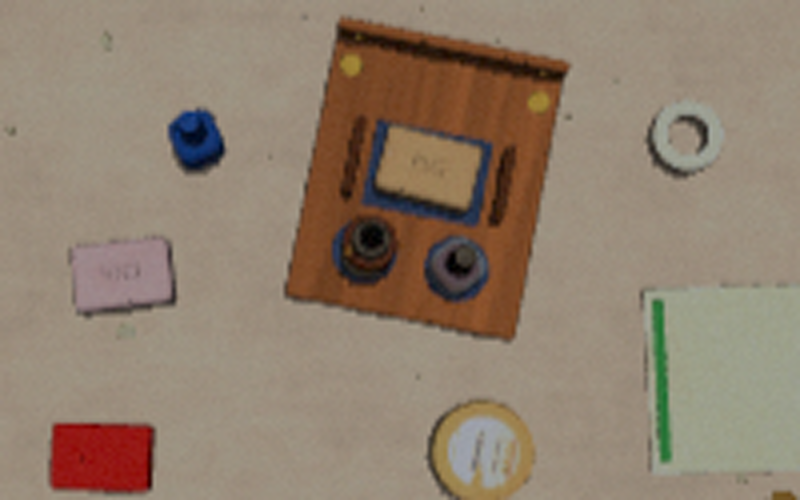

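The crop confirms amber with its label ring and dropper at (370,245) and purple at (457,262). The lilac bar is at (122,273) and the red bar at (100,457). The blue decoy is at (195,138).

The measured sizes agree with those given, with the stand at about (575.5,-52.6) mm and yaw -10.2°. The arm starts by turning the tool in line with the stand.

```bash
cat >> h.py <<'E'
from scipy.spatial.transform import Rotation as R
def go(x,y,z,yaw=None,n=10):
    t=sense();M=R.from_quat(t['tcp_rot']).as_matrix();d=np.array([x,y,z])-t['tcp_pos']*1000
    th=np.degrees(np.arctan2(M[1,1],M[0,1]));print('t',round(t['time_s'],1),'tcp',(t['tcp_pos']*1000).round(1),'ydir',th.round(2),'tilt',M[:,2].round(3),'width',round(t['width']*1000,1),'F',t['contact_force'].round(1),round(t['finger_force'],1))
    print('tool shift',(M.T@d).round(1),'per row',(M.T@d/n).round(2), '' if yaw is None else ('wz',-np.radians(yaw-th).round(3)))
E
python3 - <<'E'
from h import *
c=load('side');P=pts(c).reshape(-1,3)
q=P[(P[:,0]>.2)&(P[:,0]<.6)&(P[:,1]>.18)&(P[:,1]<.6)&(P[:,2]>.05)]
for z in np.arange(.05,.6,.05):
    k=q[(q[:,2]>z)&(q[:,2]<z+.05)]
    if len(k):print(z.round(2),len(k),k.min(0).round(2),k.max(0).round(2))
E
```

```text
0.05 733 [0.28 0.55 0.05] [0.31 0.57 0.1 ]
0.1 761 [0.29 0.55 0.1 ] [0.33 0.57 0.15]
0.15 801 [0.31 0.55 0.15] [0.35 0.57 0.2 ]
0.2 847 [0.33 0.55 0.2 ] [0.37 0.57 0.25]
0.25 885 [0.35 0.54 0.25] [0.39 0.57 0.3 ]
0.3 834 [0.37 0.54 0.3 ] [0.4  0.57 0.35]
0.35 264 [0.39 0.54 0.35] [0.41 0.56 0.37]
```

Request:
{"op": "arm_command", "data": {"targets": [{"wz":-0.145},{"wz":-0.145},{"wz":-0.145},{"wz":-0.145},{"wz":-0.145},{"wz":-0.145},{"wz":-0.145},{"wz":-0.145},{},{}], "jaw": 1}}

```text
invalid input at $.targets[0]: expected keys tx, ty, tz, wx, wy, wz
```

```bash
python3 -c "
from h import *
go(522,-13.5,180,-10.2)"
```

```text
t 0.1 tcp [ 126.8 -534.8  249.2] ydir -76.66 tilt [-0.     0.002 -1.   ] width 85.2 F [ 0.7 -0.6  0.4] 0.0
tool shift [ 504.8 -415.9   70.2] per row [ 50.48 -41.59   7.02] ('wz', np.float64(-1.16))
```

Request:
{"op": "arm_command", "data": {"targets": [{"tx":0,"ty":0,"tz":0,"wx":0,"wy":0,"wz":-0.145},{"tx":0,"ty":0,"tz":0,"wx":0,"wy":0,"wz":-0.145},{"tx":0,"ty":0,"tz":0,"wx":0,"wy":0,"wz":-0.145},{"tx":0,"ty":0,"tz":0,"wx":0,"wy":0,"wz":-0.145},{"tx":0,"ty":0,"tz":0,"wx":0,"wy":0,"wz":-0.145},{"tx":0,"ty":0,"tz":0,"wx":0,"wy":0,"wz":-0.145},{"tx":0,"ty":0,"tz":0,"wx":0,"wy":0,"wz":-0.145},{"tx":0,"ty":0,"tz":0,"wx":0,"wy":0,"wz":-0.145},{"tx":0,"ty":0,"tz":0,"wx":0,"wy":0,"wz":0},{"tx":0,"ty":0,"tz":0,"wx":0,"wy":0,"wz":0}], "jaw": 1}}

```text
time_s: 1.1
tcp_pos: [0.1268, -0.535, 0.2499]
tcp_rot: [0.768, 0.64, 0.0, -0.0]
contact_force: [-0.8, 0.2, 0.1]
width: 0.0854
finger_force: 0.0
```

```bash
python3 -c "
from h import *
go(522,-13.5,180,-10.2,20)"
```

```text
t 1.1 tcp [ 126.8 -535.   249.9] ydir -10.37 tilt [-0.     0.001 -1.   ] width 85.4 F [-0.8  0.2  0.1] 0.0
tool shift [584.1 294.9  70.2] per row [29.2  14.74  3.51] ('wz', np.float64(-0.003))
```

Request:
{"op": "arm_command", "data": {"targets": [{"tx":29.2,"ty":14.7,"tz":0,"wx":0,"wy":0,"wz":0},{"tx":29.2,"ty":14.7,"tz":0,"wx":0,"wy":0,"wz":0},{"tx":29.2,"ty":14.7,"tz":0,"wx":0,"wy":0,"wz":0},{"tx":29.2,"ty":14.7,"tz":0,"wx":0,"wy":0,"wz":0},{"tx":29.2,"ty":14.7,"tz":0,"wx":0,"wy":0,"wz":0},{"tx":29.2,"ty":14.7,"tz":0,"wx":0,"wy":0,"wz":0},{"tx":29.2,"ty":14.7,"tz":0,"wx":0,"wy":0,"wz":0},{"tx":29.2,"ty":14.7,"tz":0,"wx":0,"wy":0,"wz":0},{"tx":29.2,"ty":14.7,"tz":0,"wx":0,"wy":0,"wz":0},{"tx":29.2,"ty":14.7,"tz":0,"wx":0,"wy":0,"wz":0}]}}

```text
time_s: 2.1
tcp_pos: [0.3238, -0.2726, 0.2503]
tcp_rot: [0.768, 0.64, -0.0, 0.0]
contact_force: [0.9, 0.1, -0.4]
width: 0.0852
finger_force: 0.0
```

Request:
{"op": "arm_command", "data": {"targets": [{"tx":32,"ty":16,"tz":7,"wx":0,"wy":0,"wz":0},{"tx":32,"ty":16,"tz":7,"wx":0,"wy":0,"wz":0},{"tx":32,"ty":16,"tz":7,"wx":0,"wy":0,"wz":0},{"tx":32,"ty":16,"tz":7,"wx":0,"wy":0,"wz":0},{"tx":32,"ty":16,"tz":7,"wx":0,"wy":0,"wz":0},{"tx":32,"ty":16,"tz":7,"wx":0,"wy":0,"wz":0},{"tx":32,"ty":16,"tz":7,"wx":0,"wy":0,"wz":0},{"tx":32,"ty":16,"tz":7,"wx":0,"wy":0,"wz":0},{"tx":32,"ty":16,"tz":7,"wx":0,"wy":0,"wz":0},{"tx":4,"ty":3,"tz":7,"wx":0,"wy":0,"wz":0}]}}

```text
time_s: 3.1
tcp_pos: [0.521, -0.0095, 0.1796]
tcp_rot: [0.767, 0.642, 0.001, -0.0]
contact_force: [-0.0, -0.9, -1.4]
width: 0.0854
finger_force: 0.0
```

```bash
python3 -c "
from h import *
go(522,-13.5,66,-10.2)"
```

```text
t 3.1 tcp [521.   -9.5 179.6] ydir -10.09 tilt [ 0.     0.001 -1.   ] width 85.4 F [-0.  -0.9 -1.4] 0.0
tool shift [ -3.9   1.7 113.6] per row [-0.39  0.17 11.36] ('wz', np.float64(0.002))
```

Request:
{"op": "arm_command", "data": {"targets": [{"tx":-3.5,"ty":1.5,"tz":0,"wx":0,"wy":0,"wz":0},{"tx":0,"ty":0,"tz":18,"wx":0,"wy":0,"wz":0},{"tx":0,"ty":0,"tz":18,"wx":0,"wy":0,"wz":0},{"tx":0,"ty":0,"tz":18,"wx":0,"wy":0,"wz":0},{"tx":0,"ty":0,"tz":18,"wx":0,"wy":0,"wz":0},{"tx":0,"ty":0,"tz":18,"wx":0,"wy":0,"wz":0},{"tx":0,"ty":0,"tz":12,"wx":0,"wy":0,"wz":0},{"tx":0,"ty":0,"tz":8,"wx":0,"wy":0,"wz":0},{"tx":0,"ty":0,"tz":3,"wx":0,"wy":0,"wz":0},{"tx":0,"ty":0,"tz":0,"wx":0,"wy":0,"wz":0}]}}

```text
time_s: 4.1
tcp_pos: [0.5205, -0.0165, 0.0675]
tcp_rot: [0.767, 0.641, -0.0, 0.0]
contact_force: [0.9, -0.3, 0.6]
width: 0.0854
finger_force: 0.0
```

```bash
python3 -c "
from h import *
go(522,-13.5,66,-10.2)
c=shot('side');cv2.imwrite('pics/s1.png',cv2.resize(c['color'][100:250,150:350,::-1],(800,600)))"
```

```text
t 4.1 tcp [520.5 -16.5  67.5] ydir -10.23 tilt [ 0. -0. -1.] width 85.4 F [ 0.9 -0.3  0.6] 0.0
tool shift [3.2 0.9 1.5] per row [0.32 0.09 0.15] ('wz', np.float64(-0.001))
```

View pics/s1.png

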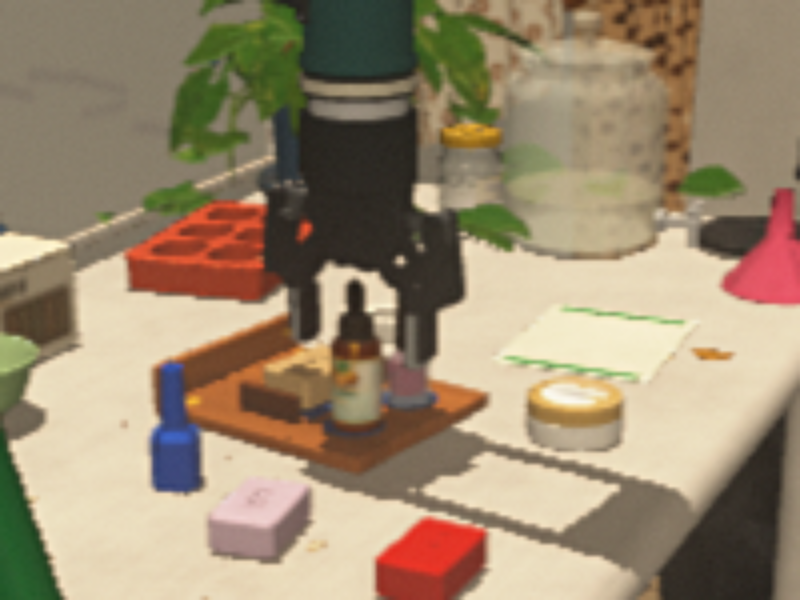

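The fingers straddle the amber bottle, bulb at (355,290), with purple clear of them. I close on it and lift.

Request:
{"op": "arm_command", "data": {"targets": [{"tx":3,"ty":0.5,"tz":1.5,"wx":0,"wy":0,"wz":0},{"tx":0,"ty":0,"tz":0,"wx":0,"wy":0,"wz":0},{"tx":0,"ty":0,"tz":0,"wx":0,"wy":0,"wz":0},{"tx":0,"ty":0,"tz":0,"wx":0,"wy":0,"wz":0},{"tx":0,"ty":0,"tz":0,"wx":0,"wy":0,"wz":0},{"tx":0,"ty":0,"tz":0,"wx":0,"wy":0,"wz":0},{"tx":0,"ty":0,"tz":0,"wx":0,"wy":0,"wz":0},{"tx":0,"ty":0,"tz":0,"wx":0,"wy":0,"wz":0},{"tx":0,"ty":0,"tz":0,"wx":0,"wy":0,"wz":0},{"tx":0,"ty":0,"tz":0,"wx":0,"wy":0,"wz":0}], "jaw": 0, "force": 30}}

```text
time_s: 5.15
tcp_pos: [0.5218, -0.0133, 0.0662]
tcp_rot: [0.767, 0.641, 0.0, 0.0]
contact_force: [0.4, -0.1, 3.3]
width: 0.0311
finger_force: 31.6
```

```bash
python3 -c "
from h import *
go(435,335,180,-10.2,12)"
```

```text
t 5.2 tcp [521.8 -13.3  66.2] ydir -10.2 tilt [ 0.001 -0.    -1.   ] width 31.1 F [ 0.4 -0.1  3.3] 31.6
tool shift [ 327.5 -147.1 -113.9] per row [ 27.29 -12.26  -9.49] ('wz', np.float64(-0.0))
```

Request:
{"op": "arm_command", "data": {"targets": [{"tx":0,"ty":0,"tz":-15,"wx":0,"wy":0,"wz":0},{"tx":0,"ty":0,"tz":-25,"wx":0,"wy":0,"wz":0},{"tx":0,"ty":0,"tz":-30,"wx":0,"wy":0,"wz":0},{"tx":0,"ty":0,"tz":-25,"wx":0,"wy":0,"wz":0},{"tx":8,"ty":-4,"tz":-10,"wx":0,"wy":0,"wz":0},{"tx":22,"ty":-10,"tz":0,"wx":0,"wy":0,"wz":0},{"tx":30,"ty":-13,"tz":0,"wx":0,"wy":0,"wz":0},{"tx":30,"ty":-13,"tz":0,"wx":0,"wy":0,"wz":0},{"tx":30,"ty":-13,"tz":0,"wx":0,"wy":0,"wz":0},{"tx":30,"ty":-14,"tz":0,"wx":0,"wy":0,"wz":0}]}}

```text
time_s: 6.15
tcp_pos: [0.4805, 0.1476, 0.169]
tcp_rot: [0.767, 0.641, -0.001, -0.001]
contact_force: [0.6, -0.4, -0.9]
width: 0.0308
finger_force: 31.2
```

Request:
{"op": "arm_command", "data": {"targets": [{"tx":30,"ty":-13,"tz":0,"wx":0,"wy":0,"wz":0},{"tx":30,"ty":-13,"tz":0,"wx":0,"wy":0,"wz":0},{"tx":30,"ty":-13,"tz":0,"wx":0,"wy":0,"wz":0},{"tx":30,"ty":-13,"tz":0,"wx":0,"wy":0,"wz":0},{"tx":25,"ty":-12,"tz":0,"wx":0,"wy":0,"wz":0},{"tx":20,"ty":-9,"tz":0,"wx":0,"wy":0,"wz":0},{"tx":10,"ty":-6,"tz":0,"wx":0,"wy":0,"wz":0},{"tx":2,"ty":-1,"tz":10,"wx":0,"wy":0,"wz":0},{"tx":0,"ty":0,"tz":20,"wx":0,"wy":0,"wz":0},{"tx":0,"ty":0,"tz":20,"wx":0,"wy":0,"wz":0}]}}

```text
time_s: 7.15
tcp_pos: [0.4347, 0.3336, 0.1193]
tcp_rot: [0.767, 0.641, -0.0, 0.0]
contact_force: [-0.8, -0.0, -1.3]
width: 0.0313
finger_force: 31.2
```

```bash
python3 -c "
from h import *
go(435,335,59,-10.2)"
```

```text
t 7.2 tcp [434.7 333.6 119.3] ydir -10.23 tilt [-0.    -0.001 -1.   ] width 31.3 F [-0.8 -0.  -1.3] 31.2
tool shift [ 1.5  0.1 60.3] per row [0.15 0.01 6.03] ('wz', np.float64(-0.001))
```

Request:
{"op": "arm_command", "data": {"targets": [{"tx":0,"ty":0,"tz":16,"wx":0,"wy":0,"wz":0},{"tx":0,"ty":0,"tz":15,"wx":0,"wy":0,"wz":0},{"tx":0,"ty":0,"tz":12,"wx":0,"wy":0,"wz":0},{"tx":0,"ty":0,"tz":8,"wx":0,"wy":0,"wz":0},{"tx":0,"ty":0,"tz":5,"wx":0,"wy":0,"wz":0},{"tx":0,"ty":0,"tz":3,"wx":0,"wy":0,"wz":0},{"tx":0,"ty":0,"tz":1,"wx":0,"wy":0,"wz":0},{"tx":0,"ty":0,"tz":0,"wx":0,"wy":0,"wz":0},{"tx":0,"ty":0,"tz":0,"wx":0,"wy":0,"wz":0},{"tx":0,"ty":0,"tz":0,"wx":0,"wy":0,"wz":0}]}}

```text
time_s: 8.15
tcp_pos: [0.435, 0.3347, 0.0613]
tcp_rot: [0.767, 0.641, 0.0, 0.0]
contact_force: [0.6, -0.5, -1.5]
width: 0.0312
finger_force: 31.2
```

```bash
python3 -c "
from h import *
go(435,335,58.2,-10.2)"
```

```text
t 8.2 tcp [435.  334.7  61.3] ydir -10.19 tilt [ 0.001  0.    -1.   ] width 31.2 F [ 0.6 -0.5 -1.5] 31.2
tool shift [ 0.3 -0.1  3.1] per row [ 0.03 -0.01  0.31] ('wz', np.float64(0.0))
```

Request:
{"op": "arm_command", "data": {"targets": [{"tx":0,"ty":0,"tz":1,"wx":0,"wy":0,"wz":0},{"tx":0,"ty":0,"tz":1,"wx":0,"wy":0,"wz":0},{"tx":0,"ty":0,"tz":0.5,"wx":0,"wy":0,"wz":0},{"tx":0,"ty":0,"tz":0.5,"wx":0,"wy":0,"wz":0},{"tx":0,"ty":0,"tz":0,"wx":0,"wy":0,"wz":0},{"tx":0,"ty":0,"tz":0,"wx":0,"wy":0,"wz":0},{"tx":0,"ty":0,"tz":0,"wx":0,"wy":0,"wz":0},{"tx":0,"ty":0,"tz":0,"wx":0,"wy":0,"wz":0},{"tx":0,"ty":0,"tz":0,"wx":0,"wy":0,"wz":0},{"tx":0,"ty":0,"tz":0,"wx":0,"wy":0,"wz":0}]}}

```text
time_s: 9.15
tcp_pos: [0.4348, 0.3346, 0.0581]
tcp_rot: [0.767, 0.641, 0.0, 0.0]
contact_force: [-1.9, -1.3, 5.7]
width: 0.0313
finger_force: 31.7
```

Request:
{"op": "arm_command", "data": {"targets": [{"tx":0,"ty":0,"tz":-0.5,"wx":0,"wy":0,"wz":0},{"tx":0,"ty":0,"tz":0,"wx":0,"wy":0,"wz":0},{"tx":0,"ty":0,"tz":0,"wx":0,"wy":0,"wz":0},{"tx":0,"ty":0,"tz":0,"wx":0,"wy":0,"wz":0},{"tx":0,"ty":0,"tz":0,"wx":0,"wy":0,"wz":0},{"tx":0,"ty":0,"tz":0,"wx":0,"wy":0,"wz":0},{"tx":0,"ty":0,"tz":-20,"wx":0,"wy":0,"wz":0},{"tx":0,"ty":0,"tz":-35,"wx":0,"wy":0,"wz":0},{"tx":0,"ty":0,"tz":-35,"wx":0,"wy":0,"wz":0},{"tx":0,"ty":0,"tz":-20,"wx":0,"wy":0,"wz":0}], "jaw": 1}}

```text
time_s: 10.15
tcp_pos: [0.4358, 0.3352, 0.1718]
tcp_rot: [0.767, 0.641, 0.002, 0.0]
contact_force: [0.2, 0.2, 0.7]
width: 0.0854
finger_force: 0.0
```

```bash
python3 -c "
from h import *
go(511.5,-70.5,140,-10.2,12)
c=shot('side');cv2.imwrite('pics/s2.png',cv2.resize(c['color'][130:310,140:360,::-1],(733,600)))"
```

```text
t 10.2 tcp [435.8 335.2 171.8] ydir -10.2 tilt [ 0.004  0.003 -1.   ] width 85.4 F [0.2 0.2 0.7] 0.0
tool shift [-386.   146.2   31.1] per row [-32.17  12.18   2.59] ('wz', np.float64(0.0))
```

View pics/s2.png

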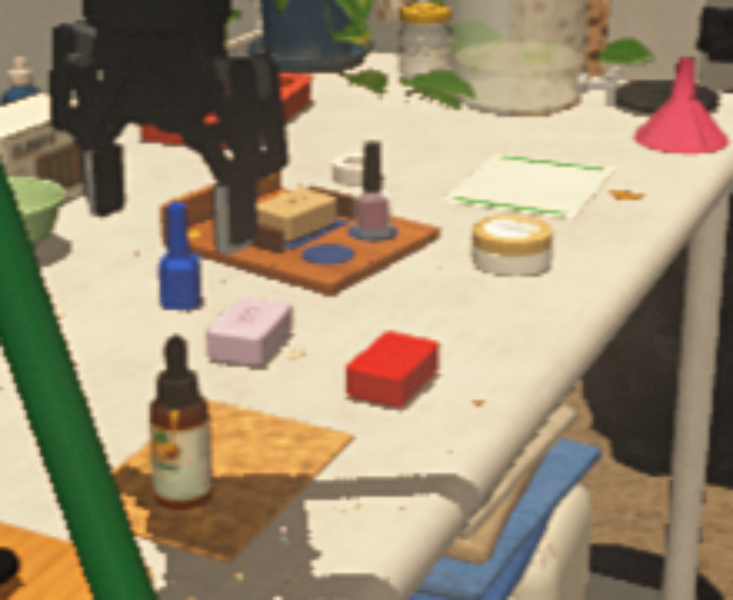

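Amber stands upright on the mat at (180,430), and its pad is empty at (328,253). Next is purple, at (373,190).

Request:
{"op": "arm_command", "data": {"targets": [{"tx":-15,"ty":6,"tz":0,"wx":0,"wy":0,"wz":0},{"tx":-30,"ty":11,"tz":0,"wx":0,"wy":0,"wz":0},{"tx":-45,"ty":17,"tz":0,"wx":0,"wy":0,"wz":0},{"tx":-45,"ty":17,"tz":0,"wx":0,"wy":0,"wz":0},{"tx":-45,"ty":17,"tz":0,"wx":0,"wy":0,"wz":0},{"tx":-45,"ty":17,"tz":0,"wx":0,"wy":0,"wz":0},{"tx":-45,"ty":17,"tz":0,"wx":0,"wy":0,"wz":0},{"tx":-45,"ty":17,"tz":0,"wx":0,"wy":0,"wz":0},{"tx":-41,"ty":16,"tz":0,"wx":0,"wy":0,"wz":0},{"tx":-30,"ty":11,"tz":20,"wx":0,"wy":0,"wz":0}]}}

```text
time_s: 11.2
tcp_pos: [0.5105, -0.0752, 0.1487]
tcp_rot: [0.768, 0.64, 0.0, 0.002]
contact_force: [1.8, 0.0, -0.4]
width: 0.0856
finger_force: 0.0
```

Request:
{"op": "arm_command", "data": {"targets": [{"tx":0,"ty":0,"tz":10,"wx":0,"wy":0,"wz":0},{"tx":0,"ty":0,"tz":0,"wx":0,"wy":0,"wz":0},{"tx":0,"ty":0,"tz":0,"wx":0,"wy":0,"wz":0},{"tx":0,"ty":0,"tz":0,"wx":0,"wy":0,"wz":0},{"tx":0,"ty":0,"tz":0,"wx":0,"wy":0,"wz":0},{"tx":0,"ty":0,"tz":0,"wx":0,"wy":0,"wz":0},{"tx":0,"ty":0,"tz":0,"wx":0,"wy":0,"wz":0},{"tx":0,"ty":0,"tz":0,"wx":0,"wy":0,"wz":0},{"tx":0,"ty":0,"tz":0,"wx":0,"wy":0,"wz":0},{"tx":0,"ty":0,"tz":0,"wx":0,"wy":0,"wz":0}]}}

```text
time_s: 12.2
tcp_pos: [0.5101, -0.0712, 0.1383]
tcp_rot: [0.767, 0.641, -0.0, 0.0]
contact_force: [-0.7, 0.0, -0.8]
width: 0.0855
finger_force: 0.0
```

```bash
python3 -c "
from h import *
go(512.5,-70.5,79,-10.2)"
```

```text
t 12.2 tcp [510.1 -71.2 138.3] ydir -10.2 tilt [-0. -0. -1.] width 85.5 F [-0.7  0.  -0.8] 0.0
tool shift [ 1.1  2.2 59.3] per row [0.11 0.22 5.93] ('wz', np.float64(0.0))
```

Request:
{"op": "arm_command", "data": {"targets": [{"tx":1,"ty":2,"tz":8,"wx":0,"wy":0,"wz":0},{"tx":0,"ty":0,"tz":14,"wx":0,"wy":0,"wz":0},{"tx":0,"ty":0,"tz":14,"wx":0,"wy":0,"wz":0},{"tx":0,"ty":0,"tz":12,"wx":0,"wy":0,"wz":0},{"tx":0,"ty":0,"tz":8,"wx":0,"wy":0,"wz":0},{"tx":0,"ty":0,"tz":3,"wx":0,"wy":0,"wz":0},{"tx":0,"ty":0,"tz":0,"wx":0,"wy":0,"wz":0},{"tx":0,"ty":0,"tz":0,"wx":0,"wy":0,"wz":0},{"tx":0,"ty":0,"tz":0,"wx":0,"wy":0,"wz":0},{"tx":0,"ty":0,"tz":0,"wx":0,"wy":0,"wz":0}]}}

```text
time_s: 13.2
tcp_pos: [0.5127, -0.0707, 0.08]
tcp_rot: [0.767, 0.641, 0.0, 0.001]
contact_force: [0.2, -0.4, -0.4]
width: 0.0853
finger_force: 0.0
```

Request:
{"op": "arm_command", "data": {"targets": [{"tx":0,"ty":0,"tz":0,"wx":0,"wy":0,"wz":0},{"tx":0,"ty":0,"tz":0,"wx":0,"wy":0,"wz":0},{"tx":0,"ty":0,"tz":0,"wx":0,"wy":0,"wz":0},{"tx":0,"ty":0,"tz":0,"wx":0,"wy":0,"wz":0},{"tx":0,"ty":0,"tz":0,"wx":0,"wy":0,"wz":0},{"tx":0,"ty":0,"tz":0,"wx":0,"wy":0,"wz":0},{"tx":0,"ty":0,"tz":0,"wx":0,"wy":0,"wz":0},{"tx":0,"ty":0,"tz":0,"wx":0,"wy":0,"wz":0},{"tx":0,"ty":0,"tz":0,"wx":0,"wy":0,"wz":0},{"tx":0,"ty":0,"tz":0,"wx":0,"wy":0,"wz":0}], "jaw": 0, "force": 25}}

```text
time_s: 14.2
tcp_pos: [0.5122, -0.0706, 0.0793]
tcp_rot: [0.767, 0.641, -0.0, 0.0]
contact_force: [0.4, 0.2, -0.0]
width: 0.0161
finger_force: 25.1
```

```bash
python3 -c "
from h import *
go(435,262,71,-10.2)"
```

```text
t 14.2 tcp [512.2 -70.6  79.3] ydir -10.2 tilt [-0. -0. -1.] width 16.1 F [ 0.4  0.2 -0. ] 25.1
tool shift [ 313.6 -134.9    8.3] per row [ 31.36 -13.49   0.83] ('wz', np.float64(0.0))
```

Request:
{"op": "arm_command", "data": {"targets": [{"tx":0,"ty":0,"tz":-12,"wx":0,"wy":0,"wz":0},{"tx":0,"ty":0,"tz":-22,"wx":0,"wy":0,"wz":0},{"tx":0,"ty":0,"tz":-26,"wx":0,"wy":0,"wz":0},{"tx":0,"ty":0,"tz":-20,"wx":0,"wy":0,"wz":0},{"tx":8,"ty":-3,"tz":-10,"wx":0,"wy":0,"wz":0},{"tx":22,"ty":-10,"tz":0,"wx":0,"wy":0,"wz":0},{"tx":30,"ty":-13,"tz":0,"wx":0,"wy":0,"wz":0},{"tx":30,"ty":-13,"tz":0,"wx":0,"wy":0,"wz":0},{"tx":30,"ty":-13,"tz":0,"wx":0,"wy":0,"wz":0},{"tx":30,"ty":-13,"tz":0,"wx":0,"wy":0,"wz":0}]}}

```text
time_s: 15.2
tcp_pos: [0.4738, 0.0902, 0.1692]
tcp_rot: [0.767, 0.641, -0.0, -0.0]
contact_force: [1.2, 0.9, 0.5]
width: 0.016
finger_force: 25.1
```

Request:
{"op": "arm_command", "data": {"targets": [{"tx":30,"ty":-13,"tz":0,"wx":0,"wy":0,"wz":0},{"tx":30,"ty":-13,"tz":0,"wx":0,"wy":0,"wz":0},{"tx":30,"ty":-13,"tz":0,"wx":0,"wy":0,"wz":0},{"tx":30,"ty":-13,"tz":0,"wx":0,"wy":0,"wz":0},{"tx":24,"ty":-10,"tz":0,"wx":0,"wy":0,"wz":0},{"tx":14,"ty":-6,"tz":0,"wx":0,"wy":0,"wz":0},{"tx":5,"ty":-2,"tz":10,"wx":0,"wy":0,"wz":0},{"tx":0,"ty":0,"tz":20,"wx":0,"wy":0,"wz":0},{"tx":0,"ty":0,"tz":20,"wx":0,"wy":0,"wz":0},{"tx":0,"ty":0,"tz":12,"wx":0,"wy":0,"wz":0}]}}

```text
time_s: 16.2
tcp_pos: [0.4338, 0.2601, 0.1046]
tcp_rot: [0.767, 0.641, -0.002, -0.0]
contact_force: [0.0, -0.2, -0.3]
width: 0.0158
finger_force: 25.1
```

Request:
{"op": "arm_command", "data": {"targets": [{"tx":0,"ty":0,"tz":12,"wx":0,"wy":0,"wz":0},{"tx":0,"ty":0,"tz":10,"wx":0,"wy":0,"wz":0},{"tx":0,"ty":0,"tz":6,"wx":0,"wy":0,"wz":0},{"tx":0,"ty":0,"tz":3,"wx":0,"wy":0,"wz":0},{"tx":0,"ty":0,"tz":1,"wx":0,"wy":0,"wz":0},{"tx":0,"ty":0,"tz":0,"wx":0,"wy":0,"wz":0},{"tx":0,"ty":0,"tz":0,"wx":0,"wy":0,"wz":0},{"tx":0,"ty":0,"tz":0,"wx":0,"wy":0,"wz":0},{"tx":0,"ty":0,"tz":0,"wx":0,"wy":0,"wz":0},{"tx":0,"ty":0,"tz":0,"wx":0,"wy":0,"wz":0}]}}

```text
time_s: 17.2
tcp_pos: [0.4349, 0.2615, 0.0755]
tcp_rot: [0.767, 0.641, 0.0, 0.0]
contact_force: [-0.5, 0.3, 0.3]
width: 0.016
finger_force: 25.1
```

```bash
python3 -c "
from h import *
go(435,262,71.3,-10.2)"
```

```text
t 17.2 tcp [434.9 261.5  75.5] ydir -10.2 tilt [ 0.  0. -1.] width 16.0 F [-0.5  0.3  0.3] 25.1
tool shift [0.6 0.  4.2] per row [0.06 0.   0.42] ('wz', np.float64(0.0))
```

Request:
{"op": "arm_command", "data": {"targets": [{"tx":0,"ty":0,"tz":1.5,"wx":0,"wy":0,"wz":0},{"tx":0,"ty":0,"tz":1,"wx":0,"wy":0,"wz":0},{"tx":0,"ty":0,"tz":1,"wx":0,"wy":0,"wz":0},{"tx":0,"ty":0,"tz":0.5,"wx":0,"wy":0,"wz":0},{"tx":0,"ty":0,"tz":0,"wx":0,"wy":0,"wz":0},{"tx":0,"ty":0,"tz":0,"wx":0,"wy":0,"wz":0},{"tx":0,"ty":0,"tz":0,"wx":0,"wy":0,"wz":0},{"tx":0,"ty":0,"tz":0,"wx":0,"wy":0,"wz":0},{"tx":0,"ty":0,"tz":0,"wx":0,"wy":0,"wz":0},{"tx":0,"ty":0,"tz":0,"wx":0,"wy":0,"wz":0}]}}

```text
time_s: 18.2
tcp_pos: [0.4347, 0.2614, 0.0713]
tcp_rot: [0.767, 0.641, -0.0, -0.0]
contact_force: [-1.4, -0.0, 0.5]
width: 0.0164
finger_force: 25.2
```

Request:
{"op": "arm_command", "data": {"targets": [{"tx":0,"ty":0,"tz":0,"wx":0,"wy":0,"wz":0},{"tx":0,"ty":0,"tz":0,"wx":0,"wy":0,"wz":0},{"tx":0,"ty":0,"tz":0,"wx":0,"wy":0,"wz":0},{"tx":0,"ty":0,"tz":0,"wx":0,"wy":0,"wz":0},{"tx":0,"ty":0,"tz":0,"wx":0,"wy":0,"wz":0},{"tx":0,"ty":0,"tz":0,"wx":0,"wy":0,"wz":0},{"tx":0,"ty":0,"tz":-20,"wx":0,"wy":0,"wz":0},{"tx":0,"ty":0,"tz":-30,"wx":0,"wy":0,"wz":0},{"tx":0,"ty":0,"tz":-30,"wx":0,"wy":0,"wz":0},{"tx":0,"ty":0,"tz":-20,"wx":0,"wy":0,"wz":0}], "jaw": 1}}

```text
time_s: 19.2
tcp_pos: [0.4355, 0.2617, 0.1738]
tcp_rot: [0.767, 0.641, 0.002, 0.0]
contact_force: [0.7, 0.2, 0.1]
width: 0.0852
finger_force: 0.0
```

```bash
python3 - <<'E'
from h import *
go(575.5,-52.6,100,-11,12)
c=shot('side');cv2.imwrite('pics/s3.png',cv2.resize(c['color'][130:310,140:360,::-1],(733,600)))
c=shot('top');P=pts(c);im=c['color'];hsv=cv2.cvtColor(im,cv2.COLOR_RGB2HSV)
H,S,V=[hsv[...,i].astype(int) for i in range(3)];Z=P[...,2]
rect(c,P,roi(385,215,443,272)&(Z>.03)&(S<165)&(V>60),.037,'tan')
rect(c,P,roi(375,215,450,275)&(((H>100)&(H<130)&(S>80))|(Z>.03)&(S<150)),.012,'bay')
rect(c,P,roi(375,255,410,290)&(H>100)&(H<130)&(S>80),.012,'padL')
rect(c,P,roi(410,262,445,298)&(H>100)&(H<130)&(S>80),.012,'padR')
rect(c,P,roi(275,262,325,302)&(Z>.012),.025,'lilac')
E
```

```text
t 19.2 tcp [435.5 261.7 173.8] ydir -10.2 tilt [ 0.003  0.001 -1.   ] width 85.2 F [0.7 0.2 0.1] 0.0
tool shift [-284.7  193.2   73.8] per row [-23.72  16.1    6.15] ('wz', np.float64(0.014))
tan 399 [574.6 -51.7] [61.4 41.3] 77.0 medz 0.0367
bay 534 [576.1 -52.9] [73.8 53.2] 79.8 medz 0.036
padL 184 [525.2 -12.6] [36.1 38.4] 1.2 medz 0.0123
padR 178 [513.5 -73. ] [36.1 35.9] 0.7 medz 0.0126
lilac 419 [504.1 139.3] [42.7 62.5] 8.3 medz 0.0245
```

View pics/s3.png

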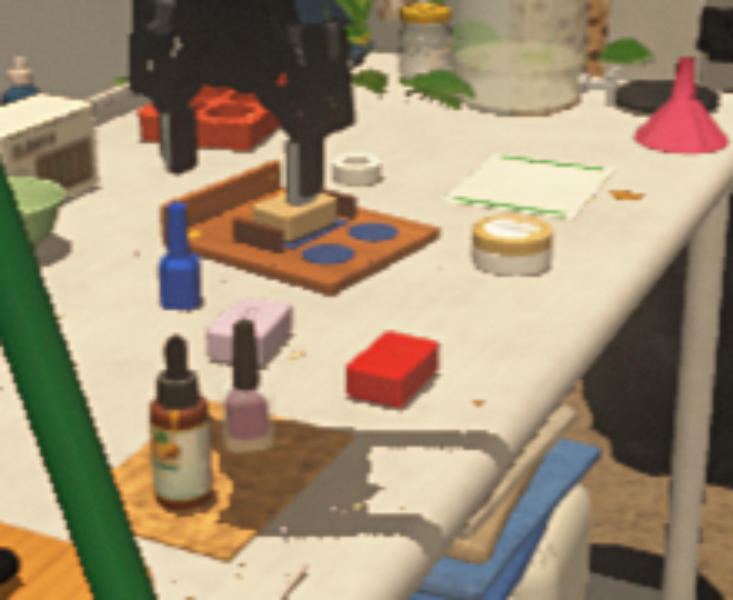

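Both bottles stand on the mat, amber at (180,430) and purple at (247,390), and both pads are empty. The pad midpoint puts the bay at (575.5,-52.9), in agreement with the earlier estimate. Next is the tan bar.

Request:
{"op": "arm_command", "data": {"targets": [{"tx":0,"ty":0,"tz":0,"wx":0,"wy":0,"wz":0.049},{"tx":-18,"ty":13,"tz":0,"wx":0,"wy":0,"wz":0},{"tx":-36,"ty":27,"tz":0,"wx":0,"wy":0,"wz":0},{"tx":-38,"ty":29,"tz":0,"wx":0,"wy":0,"wz":0},{"tx":-38,"ty":29,"tz":0,"wx":0,"wy":0,"wz":0},{"tx":-38,"ty":29,"tz":0,"wx":0,"wy":0,"wz":0},{"tx":-38,"ty":29,"tz":0,"wx":0,"wy":0,"wz":0},{"tx":-36,"ty":27,"tz":10,"wx":0,"wy":0,"wz":0},{"tx":-24,"ty":17,"tz":25,"wx":0,"wy":0,"wz":0},{"tx":-8,"ty":6,"tz":35,"wx":0,"wy":0,"wz":0}]}}

```text
time_s: 20.3
tcp_pos: [0.5755, -0.0555, 0.1008]
tcp_rot: [0.784, 0.621, 0.001, 0.002]
contact_force: [0.7, 0.7, -0.3]
width: 0.0856
finger_force: 0.0
```

Request:
{"op": "arm_command", "data": {"targets": [{"tx":0,"ty":0,"tz":15,"wx":0,"wy":0,"wz":0},{"tx":0,"ty":0,"tz":5,"wx":0,"wy":0,"wz":0},{"tx":0,"ty":0,"tz":0,"wx":0,"wy":0,"wz":0},{"tx":0,"ty":0,"tz":0,"wx":0,"wy":0,"wz":0},{"tx":0,"ty":0,"tz":0,"wx":0,"wy":0,"wz":0},{"tx":0,"ty":0,"tz":0,"wx":0,"wy":0,"wz":0},{"tx":0,"ty":0,"tz":0,"wx":0,"wy":0,"wz":0},{"tx":0,"ty":0,"tz":0,"wx":0,"wy":0,"wz":0},{"tx":0,"ty":0,"tz":0,"wx":0,"wy":0,"wz":0},{"tx":0,"ty":0,"tz":0,"wx":0,"wy":0,"wz":0}]}}

```text
time_s: 21.3
tcp_pos: [0.5738, -0.052, 0.0813]
tcp_rot: [0.783, 0.622, -0.0, 0.0]
contact_force: [0.6, 0.9, -0.2]
width: 0.0856
finger_force: 0.0
```

```bash
python3 -c "
from h import *
go(574.6,-51.8,36,-13)"
```

```text
t 21.3 tcp [573.8 -52.   81.3] ydir -13.01 tilt [-0. -0. -1.] width 85.6 F [ 0.6  0.9 -0.2] 0.0
tool shift [ 0.4  0.7 45.3] per row [0.04 0.07 4.53] ('wz', np.float64(-0.0))
```

Request:
{"op": "arm_command", "data": {"targets": [{"tx":0.5,"ty":0.5,"tz":8,"wx":0,"wy":0,"wz":0},{"tx":0,"ty":0,"tz":12,"wx":0,"wy":0,"wz":0},{"tx":0,"ty":0,"tz":12,"wx":0,"wy":0,"wz":0},{"tx":0,"ty":0,"tz":8,"wx":0,"wy":0,"wz":0},{"tx":0,"ty":0,"tz":4,"wx":0,"wy":0,"wz":0},{"tx":0,"ty":0,"tz":2,"wx":0,"wy":0,"wz":0},{"tx":0,"ty":0,"tz":0,"wx":0,"wy":0,"wz":0},{"tx":0,"ty":0,"tz":0,"wx":0,"wy":0,"wz":0},{"tx":0,"ty":0,"tz":0,"wx":0,"wy":0,"wz":0},{"tx":0,"ty":0,"tz":0,"wx":0,"wy":0,"wz":0}]}}

```text
time_s: 22.3
tcp_pos: [0.5748, -0.0517, 0.0359]
tcp_rot: [0.783, 0.622, 0.0, 0.0]
contact_force: [0.1, 0.8, 0.2]
width: 0.0855
finger_force: 0.0
```

Request:
{"op": "arm_command", "data": {"targets": [{"tx":0,"ty":0,"tz":0,"wx":0,"wy":0,"wz":0},{"tx":0,"ty":0,"tz":0,"wx":0,"wy":0,"wz":0},{"tx":0,"ty":0,"tz":0,"wx":0,"wy":0,"wz":0},{"tx":0,"ty":0,"tz":0,"wx":0,"wy":0,"wz":0},{"tx":0,"ty":0,"tz":0,"wx":0,"wy":0,"wz":0},{"tx":0,"ty":0,"tz":0,"wx":0,"wy":0,"wz":0},{"tx":0,"ty":0,"tz":0,"wx":0,"wy":0,"wz":0},{"tx":0,"ty":0,"tz":0,"wx":0,"wy":0,"wz":0},{"tx":0,"ty":0,"tz":0,"wx":0,"wy":0,"wz":0},{"tx":0,"ty":0,"tz":0,"wx":0,"wy":0,"wz":0}], "jaw": 0, "force": 35}}

```text
time_s: 23.3
tcp_pos: [0.5747, -0.0516, 0.0356]
tcp_rot: [0.783, 0.622, 0.0, 0.0]
contact_force: [0.1, -1.1, 2.7]
width: 0.0409
finger_force: 37.2
```

```bash
python3 -c "
from h import *
go(448.7,-271.7,25,-13)"
```

```text
t 23.3 tcp [574.7 -51.6  35.6] ydir -13.01 tilt [ 0.001 -0.    -1.   ] width 40.9 F [ 0.1 -1.1  2.7] 37.2
tool shift [-242.8  -73.2   10.6] per row [-24.28  -7.32   1.06] ('wz', np.float64(-0.0))
```

Request:
{"op": "arm_command", "data": {"targets": [{"tx":0,"ty":0,"tz":-12,"wx":0,"wy":0,"wz":0},{"tx":0,"ty":0,"tz":-22,"wx":0,"wy":0,"wz":0},{"tx":0,"ty":0,"tz":-22,"wx":0,"wy":0,"wz":0},{"tx":0,"ty":0,"tz":-14,"wx":0,"wy":0,"wz":0},{"tx":-10,"ty":-3,"tz":0,"wx":0,"wy":0,"wz":0},{"tx":-22,"ty":-7,"tz":0,"wx":0,"wy":0,"wz":0},{"tx":-28,"ty":-8,"tz":0,"wx":0,"wy":0,"wz":0},{"tx":-28,"ty":-8,"tz":0,"wx":0,"wy":0,"wz":0},{"tx":-28,"ty":-8,"tz":0,"wx":0,"wy":0,"wz":0},{"tx":-28,"ty":-9,"tz":0,"wx":0,"wy":0,"wz":0}]}}

```text
time_s: 24.3
tcp_pos: [0.4981, -0.1832, 0.1037]
tcp_rot: [0.783, 0.622, -0.001, -0.001]
contact_force: [0.3, -0.9, -2.0]
width: 0.0405
finger_force: 36.7
```

Request:
{"op": "arm_command", "data": {"targets": [{"tx":-28,"ty":-8,"tz":0,"wx":0,"wy":0,"wz":0},{"tx":-28,"ty":-8,"tz":0,"wx":0,"wy":0,"wz":0},{"tx":-24,"ty":-8,"tz":0,"wx":0,"wy":0,"wz":0},{"tx":-14,"ty":-4,"tz":5,"wx":0,"wy":0,"wz":0},{"tx":-5,"ty":-2,"tz":15,"wx":0,"wy":0,"wz":0},{"tx":0,"ty":0,"tz":18,"wx":0,"wy":0,"wz":0},{"tx":0,"ty":0,"tz":14,"wx":0,"wy":0,"wz":0},{"tx":0,"ty":0,"tz":10,"wx":0,"wy":0,"wz":0},{"tx":0,"ty":0,"tz":5,"wx":0,"wy":0,"wz":0},{"tx":0,"ty":0,"tz":3,"wx":0,"wy":0,"wz":0}]}}

```text
time_s: 25.3
tcp_pos: [0.4486, -0.2716, 0.0347]
tcp_rot: [0.782, 0.623, -0.0, -0.0]
contact_force: [-0.3, 0.0, -1.5]
width: 0.0406
finger_force: 36.7
```

Request:
{"op": "arm_command", "data": {"targets": [{"tx":0,"ty":0,"tz":1,"wx":0,"wy":0,"wz":0},{"tx":0,"ty":0,"tz":0,"wx":0,"wy":0,"wz":0},{"tx":0,"ty":0,"tz":0,"wx":0,"wy":0,"wz":0},{"tx":0,"ty":0,"tz":0,"wx":0,"wy":0,"wz":0},{"tx":0,"ty":0,"tz":0,"wx":0,"wy":0,"wz":0},{"tx":0,"ty":0,"tz":0,"wx":0,"wy":0,"wz":0},{"tx":0,"ty":0,"tz":0,"wx":0,"wy":0,"wz":0},{"tx":0,"ty":0,"tz":0,"wx":0,"wy":0,"wz":0},{"tx":0,"ty":0,"tz":0,"wx":0,"wy":0,"wz":0},{"tx":0,"ty":0,"tz":0,"wx":0,"wy":0,"wz":0}]}}

```text
time_s: 26.3
tcp_pos: [0.4486, -0.2719, 0.0343]
tcp_rot: [0.783, 0.622, -0.0, 0.0]
contact_force: [-0.6, 0.2, -0.5]
width: 0.041
finger_force: 36.7
```

```bash
python3 -c "
from h import *
go(448.7,-271.7,25.4,-13)"
```

```text
t 26.3 tcp [ 448.6 -271.9   34.3] ydir -13.01 tilt [-0. -0. -1.] width 41.0 F [-0.6  0.2 -0.5] 36.7
tool shift [0.3 0.  8.9] per row [0.03 0.   0.89] ('wz', np.float64(-0.0))
```

Request:
{"op": "arm_command", "data": {"targets": [{"tx":0,"ty":0,"tz":3,"wx":0,"wy":0,"wz":0},{"tx":0,"ty":0,"tz":3,"wx":0,"wy":0,"wz":0},{"tx":0,"ty":0,"tz":1,"wx":0,"wy":0,"wz":0},{"tx":0,"ty":0,"tz":1,"wx":0,"wy":0,"wz":0},{"tx":0,"ty":0,"tz":0.5,"wx":0,"wy":0,"wz":0},{"tx":0,"ty":0,"tz":0,"wx":0,"wy":0,"wz":0},{"tx":0,"ty":0,"tz":0,"wx":0,"wy":0,"wz":0},{"tx":0,"ty":0,"tz":0,"wx":0,"wy":0,"wz":0},{"tx":0,"ty":0,"tz":0,"wx":0,"wy":0,"wz":0},{"tx":0,"ty":0,"tz":0,"wx":0,"wy":0,"wz":0}]}}

```text
time_s: 27.3
tcp_pos: [0.4487, -0.2719, 0.0259]
tcp_rot: [0.783, 0.622, -0.0, 0.0]
contact_force: [0.4, 0.6, -0.7]
width: 0.0406
finger_force: 36.7
```

Request:
{"op": "arm_command", "data": {"targets": [{"tx":0,"ty":0,"tz":0,"wx":0,"wy":0,"wz":0},{"tx":0,"ty":0,"tz":0,"wx":0,"wy":0,"wz":0},{"tx":0,"ty":0,"tz":0,"wx":0,"wy":0,"wz":0},{"tx":0,"ty":0,"tz":0,"wx":0,"wy":0,"wz":0},{"tx":0,"ty":0,"tz":0,"wx":0,"wy":0,"wz":0},{"tx":0,"ty":0,"tz":-8,"wx":0,"wy":0,"wz":0},{"tx":0,"ty":0,"tz":-20,"wx":0,"wy":0,"wz":0},{"tx":0,"ty":0,"tz":-35,"wx":0,"wy":0,"wz":0},{"tx":0,"ty":0,"tz":-40,"wx":0,"wy":0,"wz":0},{"tx":0,"ty":0,"tz":-25,"wx":0,"wy":0,"wz":0}], "jaw": 1}}

```text
time_s: 28.3
tcp_pos: [0.4496, -0.2726, 0.1579]
tcp_rot: [0.783, 0.622, 0.001, 0.003]
contact_force: [0.1, -1.0, -0.0]
width: 0.0854
finger_force: 0.0
```

```bash
python3 - <<'E'
from h import *
go(504.3,138.6,153,8.3,14)
c=shot('side');cv2.imwrite('pics/s4.png',cv2.resize(c['color'][130:310,140:360,::-1],(733,600)))
E
```

```text
t 28.3 tcp [ 449.6 -272.6  157.9] ydir -13.0 tilt [ 0.004 -0.003 -1.   ] width 85.4 F [ 0.1 -1.  -0. ] 0.0
tool shift [413.  -39.2   3.8] per row [29.5  -2.8   0.27] ('wz', np.float64(-0.372))
```

View pics/s4.png

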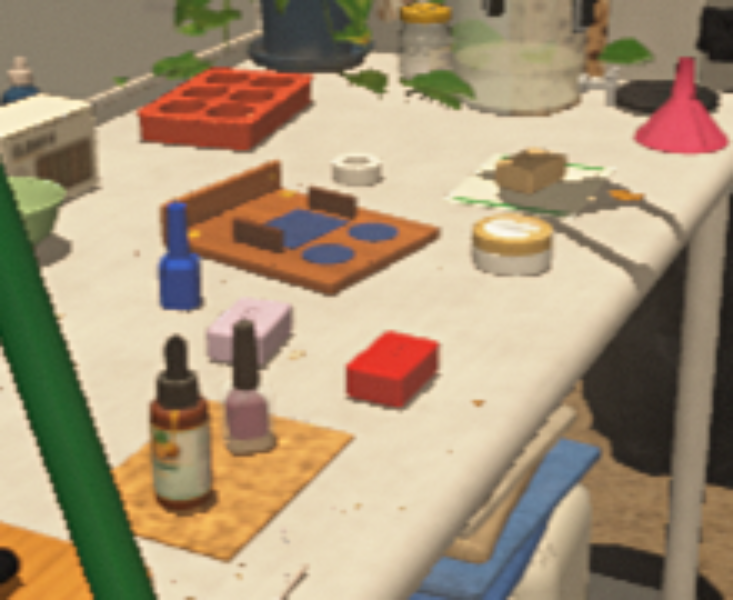

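The tan bar lies on the sheet at (530,172), and both bottles are still up on the mat. Next is the lilac bar, at (250,330).

Request:
{"op": "arm_command", "data": {"targets": [{"tx":15,"ty":-1,"tz":0,"wx":0,"wy":0,"wz":0},{"tx":32,"ty":-3,"tz":0,"wx":0,"wy":0,"wz":0},{"tx":45,"ty":-4,"tz":0,"wx":0,"wy":0,"wz":0},{"tx":45,"ty":-4,"tz":0,"wx":0,"wy":0,"wz":0},{"tx":45,"ty":-4,"tz":0,"wx":0,"wy":0,"wz":0},{"tx":45,"ty":-4,"tz":0,"wx":0,"wy":0,"wz":0},{"tx":45,"ty":-4,"tz":0,"wx":0,"wy":0,"wz":0},{"tx":45,"ty":-5,"tz":0,"wx":0,"wy":0,"wz":0},{"tx":45,"ty":-5,"tz":0,"wx":0,"wy":0,"wz":0},{"tx":36,"ty":-4,"tz":0,"wx":0,"wy":0,"wz":0}]}}

```text
time_s: 29.35
tcp_pos: [0.4993, 0.1276, 0.1519]
tcp_rot: [0.782, 0.623, -0.001, -0.001]
contact_force: [-0.2, -0.2, 0.0]
width: 0.0851
finger_force: 0.0
```

Request:
{"op": "arm_command", "data": {"targets": [{"tx":15,"ty":-1,"tz":0,"wx":0,"wy":0,"wz":-0.072},{"tx":0,"ty":0,"tz":10,"wx":0,"wy":0,"wz":-0.1},{"tx":0,"ty":0,"tz":20,"wx":0,"wy":0,"wz":-0.1},{"tx":0,"ty":0,"tz":20,"wx":0,"wy":0,"wz":-0.1},{"tx":0,"ty":0,"tz":15,"wx":0,"wy":0,"wz":0},{"tx":0,"ty":0,"tz":10,"wx":0,"wy":0,"wz":0},{"tx":0,"ty":0,"tz":5,"wx":0,"wy":0,"wz":0},{"tx":0,"ty":0,"tz":0,"wx":0,"wy":0,"wz":0},{"tx":0,"ty":0,"tz":0,"wx":0,"wy":0,"wz":0},{"tx":0,"ty":0,"tz":0,"wx":0,"wy":0,"wz":0}]}}

```text
time_s: 30.35
tcp_pos: [0.5042, 0.1394, 0.0748]
tcp_rot: [0.654, 0.756, 0.001, 0.001]
contact_force: [-0.4, -0.1, 0.7]
width: 0.0853
finger_force: 0.0
```

```bash
python3 - <<'E'
from h import *
go(504.3,138.8,24,8.3)
c=load('top');P=pts(c);Z=P[...,2]
rect(c,P,roi(310,212,350,250)&(Z>.03),.04,'blue')
rect(c,P,roi(270,330,320,372)&(Z>.012),.025,'red')
E
```

```text
t 30.4 tcp [504.2 139.4  74.8] ydir 8.3 tilt [ 0.002  0.    -1.   ] width 85.3 F [-0.4 -0.1  0.7] 0.0
tool shift [-0.6 -0.1 50.8] per row [-0.06 -0.01  5.08] ('wz', np.float64(0.0))
blue 138 [591.  95.] [32.  29.9] 19.8 medz 0.0374
red 425 [391.6 149.2] [42.  61.9] 1.0 medz 0.0245
```

Blue and red are clear of the fingers. The arm goes down, closes and checks.

Request:
{"op": "arm_command", "data": {"targets": [{"tx":-0.5,"ty":0,"tz":8,"wx":0,"wy":0,"wz":0},{"tx":0,"ty":0,"tz":12,"wx":0,"wy":0,"wz":0},{"tx":0,"ty":0,"tz":12,"wx":0,"wy":0,"wz":0},{"tx":0,"ty":0,"tz":9,"wx":0,"wy":0,"wz":0},{"tx":0,"ty":0,"tz":6,"wx":0,"wy":0,"wz":0},{"tx":0,"ty":0,"tz":3,"wx":0,"wy":0,"wz":0},{"tx":0,"ty":0,"tz":1,"wx":0,"wy":0,"wz":0},{"tx":0,"ty":0,"tz":0,"wx":0,"wy":0,"wz":0},{"tx":0,"ty":0,"tz":0,"wx":0,"wy":0,"wz":0},{"tx":0,"ty":0,"tz":0,"wx":0,"wy":0,"wz":0}]}}

```text
time_s: 31.35
tcp_pos: [0.504, 0.1388, 0.0233]
tcp_rot: [0.654, 0.756, 0.0, 0.0]
contact_force: [-0.3, -0.4, -0.7]
width: 0.0854
finger_force: 0.0
```

Request:
{"op": "arm_command", "data": {"targets": [{"tx":0,"ty":0,"tz":0,"wx":0,"wy":0,"wz":0},{"tx":0,"ty":0,"tz":0,"wx":0,"wy":0,"wz":0},{"tx":0,"ty":0,"tz":0,"wx":0,"wy":0,"wz":0},{"tx":0,"ty":0,"tz":0,"wx":0,"wy":0,"wz":0},{"tx":0,"ty":0,"tz":0,"wx":0,"wy":0,"wz":0},{"tx":0,"ty":0,"tz":0,"wx":0,"wy":0,"wz":0},{"tx":0,"ty":0,"tz":0,"wx":0,"wy":0,"wz":0},{"tx":0,"ty":0,"tz":0,"wx":0,"wy":0,"wz":0},{"tx":0,"ty":0,"tz":0,"wx":0,"wy":0,"wz":0},{"tx":0,"ty":0,"tz":0,"wx":0,"wy":0,"wz":0}], "jaw": 0, "force": 35}}

```text
time_s: 32.35
tcp_pos: [0.504, 0.1388, 0.0232]
tcp_rot: [0.654, 0.756, 0.0, 0.0]
contact_force: [-0.0, -1.5, 4.4]
width: 0.0409
finger_force: 37.4
```

Request:
{"op": "arm_command", "data": {"targets": [{"tx":0,"ty":0,"tz":-12,"wx":0,"wy":0,"wz":0},{"tx":0,"ty":0,"tz":-22,"wx":0,"wy":0,"wz":0},{"tx":0,"ty":0,"tz":-26,"wx":0,"wy":0,"wz":0},{"tx":0,"ty":0,"tz":-20,"wx":0,"wy":0,"wz":0},{"tx":0,"ty":0,"tz":-10,"wx":0,"wy":0,"wz":0.063},{"tx":0,"ty":0,"tz":0,"wx":0,"wy":0,"wz":0.1},{"tx":0,"ty":0,"tz":0,"wx":0,"wy":0,"wz":0.1},{"tx":0,"ty":0,"tz":0,"wx":0,"wy":0,"wz":0.06},{"tx":0,"ty":0,"tz":0,"wx":0,"wy":0,"wz":0},{"tx":0,"ty":0,"tz":0,"wx":0,"wy":0,"wz":0}]}}

```text
time_s: 33.35
tcp_pos: [0.5032, 0.1387, 0.1126]
tcp_rot: [0.767, 0.642, -0.0, -0.0]
contact_force: [-0.0, -0.1, -0.3]
width: 0.041
finger_force: 36.9
```

```bash
python3 - <<'E'
from h import *
go(575.5,-52.8,36,-10.2)
E
```

```text
t 33.4 tcp [503.2 138.7 112.6] ydir -10.12 tilt [-0.001 -0.    -1.   ] width 41.0 F [-0.  -0.1 -0.3] 36.9
tool shift [-175.8  104.9   76.5] per row [-17.58  10.49   7.65] ('wz', np.float64(0.001))
```

Request:
{"op": "arm_command", "data": {"targets": [{"tx":-8,"ty":5,"tz":0,"wx":0,"wy":0,"wz":0},{"tx":-20,"ty":12,"tz":0,"wx":0,"wy":0,"wz":0},{"tx":-28,"ty":17,"tz":0,"wx":0,"wy":0,"wz":0},{"tx":-30,"ty":18,"tz":0,"wx":0,"wy":0,"wz":0},{"tx":-30,"ty":18,"tz":0,"wx":0,"wy":0,"wz":0},{"tx":-28,"ty":17,"tz":0,"wx":0,"wy":0,"wz":0},{"tx":-20,"ty":12,"tz":0,"wx":0,"wy":0,"wz":0},{"tx":-9,"ty":5,"tz":0,"wx":0,"wy":0,"wz":0},{"tx":-3,"ty":1,"tz":8,"wx":0,"wy":0,"wz":0},{"tx":0,"ty":0,"tz":15,"wx":0,"wy":0,"wz":0}]}}

```text
time_s: 34.35
tcp_pos: [0.5765, -0.0531, 0.0902]
tcp_rot: [0.767, 0.641, 0.001, 0.001]
contact_force: [0.5, -0.4, -0.2]
width: 0.0408
finger_force: 36.9
```

Request:
{"op": "arm_command", "data": {"targets": [{"tx":0,"ty":0,"tz":15,"wx":0,"wy":0,"wz":0},{"tx":0,"ty":0,"tz":10,"wx":0,"wy":0,"wz":0},{"tx":0,"ty":0,"tz":5,"wx":0,"wy":0,"wz":0},{"tx":0,"ty":0,"tz":0,"wx":0,"wy":0,"wz":0},{"tx":0,"ty":0,"tz":0,"wx":0,"wy":0,"wz":0},{"tx":0,"ty":0,"tz":0,"wx":0,"wy":0,"wz":0},{"tx":0,"ty":0,"tz":0,"wx":0,"wy":0,"wz":0},{"tx":0,"ty":0,"tz":0,"wx":0,"wy":0,"wz":0},{"tx":0,"ty":0,"tz":0,"wx":0,"wy":0,"wz":0},{"tx":0,"ty":0,"tz":0,"wx":0,"wy":0,"wz":0}]}}

```text
time_s: 35.35
tcp_pos: [0.5759, -0.0531, 0.0599]
tcp_rot: [0.767, 0.641, 0.0, 0.0]
contact_force: [0.5, -0.0, -1.6]
width: 0.0409
finger_force: 36.9
```

```bash
python3 - <<'E'
from h import *
go(575.5,-52.8,35.4,-10.2)
c=shot('side');cv2.imwrite('pics/s5.png',cv2.resize(c['color'][130:250,180:340,::-1],(800,600)))
E
```

```text
t 35.4 tcp [575.9 -53.1  59.9] ydir -10.2 tilt [ 0. -0. -1.] width 40.9 F [ 0.5 -0.  -1.6] 36.9
tool shift [ 0.2 -0.4 24.5] per row [ 0.02 -0.04  2.45] ('wz', np.float64(-0.0))
```

View pics/s5.png

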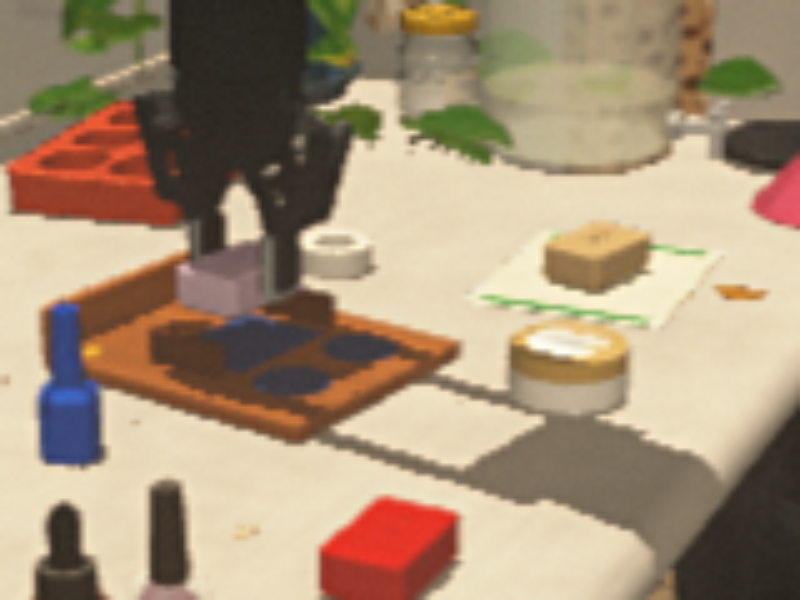

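The lilac bar hangs level above the bay at (225,280), between the cheeks. I lower it and let go.

Request:
{"op": "arm_command", "data": {"targets": [{"tx":0,"ty":0,"tz":6,"wx":0,"wy":0,"wz":0},{"tx":0,"ty":0,"tz":7,"wx":0,"wy":0,"wz":0},{"tx":0,"ty":0,"tz":5,"wx":0,"wy":0,"wz":0},{"tx":0,"ty":0,"tz":3,"wx":0,"wy":0,"wz":0},{"tx":0,"ty":0,"tz":1.5,"wx":0,"wy":0,"wz":0},{"tx":0,"ty":0,"tz":1,"wx":0,"wy":0,"wz":0},{"tx":0,"ty":0,"tz":0.5,"wx":0,"wy":0,"wz":0},{"tx":0,"ty":0,"tz":0,"wx":0,"wy":0,"wz":0},{"tx":0,"ty":0,"tz":0,"wx":0,"wy":0,"wz":0},{"tx":0,"ty":0,"tz":0,"wx":0,"wy":0,"wz":0}]}}

```text
time_s: 36.4
tcp_pos: [0.576, -0.0531, 0.036]
tcp_rot: [0.767, 0.641, 0.0, 0.0]
contact_force: [0.7, -0.4, -0.5]
width: 0.0408
finger_force: 36.9
```

Request:
{"op": "arm_command", "data": {"targets": [{"tx":0,"ty":0,"tz":0,"wx":0,"wy":0,"wz":0},{"tx":0,"ty":0,"tz":0,"wx":0,"wy":0,"wz":0},{"tx":0,"ty":0,"tz":0,"wx":0,"wy":0,"wz":0},{"tx":0,"ty":0,"tz":0,"wx":0,"wy":0,"wz":0},{"tx":0,"ty":0,"tz":0,"wx":0,"wy":0,"wz":0},{"tx":0,"ty":0,"tz":-10,"wx":0,"wy":0,"wz":0},{"tx":0,"ty":0,"tz":-25,"wx":0,"wy":0,"wz":0},{"tx":0,"ty":0,"tz":-40,"wx":0,"wy":0,"wz":0},{"tx":0,"ty":0,"tz":-40,"wx":0,"wy":0,"wz":0},{"tx":0,"ty":0,"tz":-20,"wx":0,"wy":0,"wz":0}], "jaw": 1}}

```text
time_s: 37.4
tcp_pos: [0.5776, -0.0533, 0.1765]
tcp_rot: [0.767, 0.641, 0.002, 0.003]
contact_force: [0.6, -1.0, 0.6]
width: 0.0855
finger_force: 0.0
```

```bash
python3 - <<'E'
from h import *
go(434.7,261.4,170,-10.2,10)
E
```

```text
t 37.4 tcp [577.6 -53.3 176.5] ydir -10.19 tilt [ 0.008 -0.002 -1.   ] width 85.5 F [ 0.6 -1.   0.6] 0.0
tool shift [ 284.5 -196.4    4.9] per row [ 28.45 -19.64   0.49] ('wz', np.float64(0.0))
```

Request:
{"op": "arm_command", "data": {"targets": [{"tx":12,"ty":-8,"tz":0,"wx":0,"wy":0,"wz":0},{"tx":28,"ty":-19,"tz":0,"wx":0,"wy":0,"wz":0},{"tx":36,"ty":-25,"tz":0,"wx":0,"wy":0,"wz":0},{"tx":38,"ty":-26,"tz":0,"wx":0,"wy":0,"wz":0},{"tx":38,"ty":-26,"tz":0,"wx":0,"wy":0,"wz":0},{"tx":38,"ty":-26,"tz":0,"wx":0,"wy":0,"wz":0},{"tx":38,"ty":-26,"tz":0,"wx":0,"wy":0,"wz":0},{"tx":32,"ty":-22,"tz":0,"wx":0,"wy":0,"wz":0},{"tx":18,"ty":-12,"tz":0,"wx":0,"wy":0,"wz":0},{"tx":6,"ty":-4,"tz":0,"wx":0,"wy":0,"wz":0}]}}

```text
time_s: 38.4
tcp_pos: [0.4327, 0.2628, 0.1696]
tcp_rot: [0.766, 0.643, -0.001, -0.001]
contact_force: [0.3, -0.2, 0.1]
width: 0.0854
finger_force: 0.0
```

Request:
{"op": "arm_command", "data": {"targets": [{"tx":0,"ty":0,"tz":15,"wx":0,"wy":0,"wz":0},{"tx":0,"ty":0,"tz":20,"wx":0,"wy":0,"wz":0},{"tx":0,"ty":0,"tz":15,"wx":0,"wy":0,"wz":0},{"tx":0,"ty":0,"tz":5,"wx":0,"wy":0,"wz":0},{"tx":0,"ty":0,"tz":0,"wx":0,"wy":0,"wz":0},{"tx":0,"ty":0,"tz":0,"wx":0,"wy":0,"wz":0},{"tx":0,"ty":0,"tz":0,"wx":0,"wy":0,"wz":0},{"tx":0,"ty":0,"tz":0,"wx":0,"wy":0,"wz":0},{"tx":0,"ty":0,"tz":0,"wx":0,"wy":0,"wz":0},{"tx":0,"ty":0,"tz":0,"wx":0,"wy":0,"wz":0}]}}

```text
time_s: 39.4
tcp_pos: [0.4353, 0.2609, 0.1161]
tcp_rot: [0.767, 0.641, 0.0, 0.0]
contact_force: [-0.1, -0.0, 0.9]
width: 0.0851
finger_force: 0.0
```

```bash
python3 - <<'E'
from h import *
go(434.7,261.4,71.5,-10.2)
c=shot('top');P=pts(c);im=c['color'];hsv=cv2.cvtColor(im,cv2.COLOR_RGB2HSV)
H,S,V=[hsv[...,i].astype(int) for i in range(3)];Z=P[...,2]
rect(c,P,roi(392,222,440,266)&(Z>.03)&(S<100)&(V>60),.037,'lilac')
rect(c,P,roi(490,280,595,365)&(Z>.015),.027,'tan')
rect(c,P,roi(490,280,595,365)&((S<35)|((H>30)&(H<90))|(Z>.01)),.002,'sheet')
E
```

```text
t 39.4 tcp [435.3 260.9 116.1] ydir -10.2 tilt [ 0.001  0.    -1.   ] width 85.1 F [-0.1 -0.   0.9] 0.0
tool shift [ 0.3 -0.7 44.6] per row [ 0.03 -0.07  4.46] ('wz', np.float64(0.0))
lilac 403 [575.4 -51.5] [61.4 41.3] 79.8 medz 0.0366
tan 428 [ 448.7 -268.5] [66.7 42.4] 75.6 medz 0.0268
sheet 2556 [ 448. -272.] [119.3 149.6] 2.8 medz 0.0025
```

The lilac bar is within 2 mm of the bay's middle and square, and the tan bar is within 4 mm of the sheet's. Now purple goes back.

Request:
{"op": "arm_command", "data": {"targets": [{"tx":0.3,"ty":-0.7,"tz":6,"wx":0,"wy":0,"wz":0},{"tx":0,"ty":0,"tz":12,"wx":0,"wy":0,"wz":0},{"tx":0,"ty":0,"tz":12,"wx":0,"wy":0,"wz":0},{"tx":0,"ty":0,"tz":9,"wx":0,"wy":0,"wz":0},{"tx":0,"ty":0,"tz":4,"wx":0,"wy":0,"wz":0},{"tx":0,"ty":0,"tz":1.5,"wx":0,"wy":0,"wz":0},{"tx":0,"ty":0,"tz":0,"wx":0,"wy":0,"wz":0},{"tx":0,"ty":0,"tz":0,"wx":0,"wy":0,"wz":0},{"tx":0,"ty":0,"tz":0,"wx":0,"wy":0,"wz":0},{"tx":0,"ty":0,"tz":0,"wx":0,"wy":0,"wz":0}]}}

```text
time_s: 40.45
tcp_pos: [0.4348, 0.2614, 0.0717]
tcp_rot: [0.767, 0.641, 0.0, 0.0]
contact_force: [-0.8, -0.5, 0.3]
width: 0.0851
finger_force: 0.0
```

Request:
{"op": "arm_command", "data": {"targets": [{"tx":0,"ty":0,"tz":0,"wx":0,"wy":0,"wz":0},{"tx":0,"ty":0,"tz":0,"wx":0,"wy":0,"wz":0},{"tx":0,"ty":0,"tz":0,"wx":0,"wy":0,"wz":0},{"tx":0,"ty":0,"tz":0,"wx":0,"wy":0,"wz":0},{"tx":0,"ty":0,"tz":0,"wx":0,"wy":0,"wz":0},{"tx":0,"ty":0,"tz":0,"wx":0,"wy":0,"wz":0},{"tx":0,"ty":0,"tz":0,"wx":0,"wy":0,"wz":0},{"tx":0,"ty":0,"tz":0,"wx":0,"wy":0,"wz":0},{"tx":0,"ty":0,"tz":0,"wx":0,"wy":0,"wz":0},{"tx":0,"ty":0,"tz":0,"wx":0,"wy":0,"wz":0}], "jaw": 0, "force": 25}}

```text
time_s: 41.45
tcp_pos: [0.4345, 0.2612, 0.0713]
tcp_rot: [0.767, 0.641, -0.0, 0.0]
contact_force: [0.2, -0.2, -0.4]
width: 0.016
finger_force: 25.2
```

```bash
python3 - <<'E'
from h import *
go(512.2,-70.6,79.5,-10.2)
E
```

```text
t 41.5 tcp [434.5 261.2  71.3] ydir -10.2 tilt [-0. -0. -1.] width 16.0 F [ 0.2 -0.2 -0.4] 25.2
tool shift [-312.8  135.2   -8.2] per row [-31.28  13.52  -0.82] ('wz', np.float64(0.0))
```

Request:
{"op": "arm_command", "data": {"targets": [{"tx":0,"ty":0,"tz":-12,"wx":0,"wy":0,"wz":0},{"tx":0,"ty":0,"tz":-22,"wx":0,"wy":0,"wz":0},{"tx":0,"ty":0,"tz":-30,"wx":0,"wy":0,"wz":0},{"tx":0,"ty":0,"tz":-22,"wx":0,"wy":0,"wz":0},{"tx":-8,"ty":3,"tz":-10,"wx":0,"wy":0,"wz":0},{"tx":-22,"ty":10,"tz":0,"wx":0,"wy":0,"wz":0},{"tx":-30,"ty":13,"tz":0,"wx":0,"wy":0,"wz":0},{"tx":-30,"ty":13,"tz":0,"wx":0,"wy":0,"wz":0},{"tx":-30,"ty":13,"tz":0,"wx":0,"wy":0,"wz":0},{"tx":-30,"ty":13,"tz":0,"wx":0,"wy":0,"wz":0}]}}

```text
time_s: 42.45
tcp_pos: [0.4717, 0.1002, 0.167]
tcp_rot: [0.767, 0.641, -0.0, -0.0]
contact_force: [0.2, 0.7, -0.4]
width: 0.0163
finger_force: 25.2
```

Request:
{"op": "arm_command", "data": {"targets": [{"tx":-30,"ty":13,"tz":0,"wx":0,"wy":0,"wz":0},{"tx":-30,"ty":13,"tz":0,"wx":0,"wy":0,"wz":0},{"tx":-30,"ty":13,"tz":0,"wx":0,"wy":0,"wz":0},{"tx":-28,"ty":12,"tz":0,"wx":0,"wy":0,"wz":0},{"tx":-24,"ty":10,"tz":0,"wx":0,"wy":0,"wz":0},{"tx":-15,"ty":6,"tz":0,"wx":0,"wy":0,"wz":0},{"tx":-6,"ty":3,"tz":10,"wx":0,"wy":0,"wz":0},{"tx":0,"ty":0,"tz":20,"wx":0,"wy":0,"wz":0},{"tx":0,"ty":0,"tz":20,"wx":0,"wy":0,"wz":0},{"tx":0,"ty":0,"tz":15,"wx":0,"wy":0,"wz":0}]}}

```text
time_s: 43.45
tcp_pos: [0.5108, -0.0697, 0.1]
tcp_rot: [0.767, 0.642, -0.001, -0.001]
contact_force: [0.9, 0.3, -1.0]
width: 0.0165
finger_force: 25.2
```

Request:
{"op": "arm_command", "data": {"targets": [{"tx":0,"ty":0,"tz":7,"wx":0,"wy":0,"wz":0},{"tx":0,"ty":0,"tz":3,"wx":0,"wy":0,"wz":0},{"tx":0,"ty":0,"tz":0,"wx":0,"wy":0,"wz":0},{"tx":0,"ty":0,"tz":0,"wx":0,"wy":0,"wz":0},{"tx":0,"ty":0,"tz":0,"wx":0,"wy":0,"wz":0},{"tx":0,"ty":0,"tz":0,"wx":0,"wy":0,"wz":0},{"tx":0,"ty":0,"tz":0,"wx":0,"wy":0,"wz":0},{"tx":0,"ty":0,"tz":0,"wx":0,"wy":0,"wz":0},{"tx":0,"ty":0,"tz":0,"wx":0,"wy":0,"wz":0},{"tx":0,"ty":0,"tz":0,"wx":0,"wy":0,"wz":0}]}}

```text
time_s: 44.45
tcp_pos: [0.512, -0.0707, 0.0923]
tcp_rot: [0.767, 0.641, -0.0, 0.0]
contact_force: [0.1, -0.5, -0.8]
width: 0.0163
finger_force: 25.2
```

```bash
python3 - <<'E'
from h import *
go(512.2,-70.6,79.3,-10.2)
E
```

```text
t 44.5 tcp [512.  -70.7  92.3] ydir -10.2 tilt [-0. -0. -1.] width 16.3 F [ 0.1 -0.5 -0.8] 25.2
tool shift [ 0.2  0.2 13. ] per row [0.02 0.02 1.3 ] ('wz', np.float64(0.0))
```

Request:
{"op": "arm_command", "data": {"targets": [{"tx":0,"ty":0,"tz":3,"wx":0,"wy":0,"wz":0},{"tx":0,"ty":0,"tz":4,"wx":0,"wy":0,"wz":0},{"tx":0,"ty":0,"tz":3,"wx":0,"wy":0,"wz":0},{"tx":0,"ty":0,"tz":1.5,"wx":0,"wy":0,"wz":0},{"tx":0,"ty":0,"tz":1,"wx":0,"wy":0,"wz":0},{"tx":0,"ty":0,"tz":0.5,"wx":0,"wy":0,"wz":0},{"tx":0,"ty":0,"tz":0,"wx":0,"wy":0,"wz":0},{"tx":0,"ty":0,"tz":0,"wx":0,"wy":0,"wz":0},{"tx":0,"ty":0,"tz":0,"wx":0,"wy":0,"wz":0},{"tx":0,"ty":0,"tz":0,"wx":0,"wy":0,"wz":0}]}}

```text
time_s: 45.45
tcp_pos: [0.5121, -0.0707, 0.0794]
tcp_rot: [0.767, 0.641, 0.0, 0.0]
contact_force: [-1.3, 0.8, -0.6]
width: 0.0162
finger_force: 25.2
```

Request:
{"op": "arm_command", "data": {"targets": [{"tx":0,"ty":0,"tz":0,"wx":0,"wy":0,"wz":0},{"tx":0,"ty":0,"tz":0,"wx":0,"wy":0,"wz":0},{"tx":0,"ty":0,"tz":0,"wx":0,"wy":0,"wz":0},{"tx":0,"ty":0,"tz":0,"wx":0,"wy":0,"wz":0},{"tx":0,"ty":0,"tz":0,"wx":0,"wy":0,"wz":0},{"tx":0,"ty":0,"tz":0,"wx":0,"wy":0,"wz":0},{"tx":0,"ty":0,"tz":-20,"wx":0,"wy":0,"wz":0},{"tx":0,"ty":0,"tz":-30,"wx":0,"wy":0,"wz":0},{"tx":0,"ty":0,"tz":-30,"wx":0,"wy":0,"wz":0},{"tx":0,"ty":0,"tz":-15,"wx":0,"wy":0,"wz":0}], "jaw": 1}}

```text
time_s: 46.45
tcp_pos: [0.5132, -0.071, 0.1776]
tcp_rot: [0.767, 0.641, 0.001, 0.002]
contact_force: [0.5, -0.2, -0.1]
width: 0.0851
finger_force: 0.0
```

```bash
python3 - <<'E'
from h import *
go(434.8,334.6,170,-10.2)
E
```

```text
t 46.5 tcp [513.2 -71.  177.6] ydir -10.2 tilt [ 0.005 -0.001 -1.   ] width 85.1 F [ 0.5 -0.2 -0.1] 0.0
tool shift [ 385.3 -149.     6.7] per row [ 38.53 -14.9    0.67] ('wz', np.float64(0.0))
```

Request:
{"op": "arm_command", "data": {"targets": [{"tx":15,"ty":-6,"tz":0,"wx":0,"wy":0,"wz":0},{"tx":32,"ty":-12,"tz":0,"wx":0,"wy":0,"wz":0},{"tx":45,"ty":-17,"tz":0,"wx":0,"wy":0,"wz":0},{"tx":45,"ty":-17,"tz":0,"wx":0,"wy":0,"wz":0},{"tx":45,"ty":-17,"tz":0,"wx":0,"wy":0,"wz":0},{"tx":45,"ty":-18,"tz":0,"wx":0,"wy":0,"wz":0},{"tx":45,"ty":-18,"tz":0,"wx":0,"wy":0,"wz":0},{"tx":45,"ty":-17,"tz":0,"wx":0,"wy":0,"wz":0},{"tx":40,"ty":-15,"tz":0,"wx":0,"wy":0,"wz":0},{"tx":28,"ty":-11,"tz":0,"wx":0,"wy":0,"wz":0}]}}

```text
time_s: 47.45
tcp_pos: [0.4317, 0.3374, 0.1724]
tcp_rot: [0.766, 0.643, -0.001, -0.001]
contact_force: [0.6, -0.3, -0.3]
width: 0.0854
finger_force: 0.0
```

Request:
{"op": "arm_command", "data": {"targets": [{"tx":0,"ty":0,"tz":5,"wx":0,"wy":0,"wz":0},{"tx":0,"ty":0,"tz":10,"wx":0,"wy":0,"wz":0},{"tx":0,"ty":0,"tz":15,"wx":0,"wy":0,"wz":0},{"tx":0,"ty":0,"tz":10,"wx":0,"wy":0,"wz":0},{"tx":0,"ty":0,"tz":0,"wx":0,"wy":0,"wz":0},{"tx":0,"ty":0,"tz":0,"wx":0,"wy":0,"wz":0},{"tx":0,"ty":0,"tz":0,"wx":0,"wy":0,"wz":0},{"tx":0,"ty":0,"tz":0,"wx":0,"wy":0,"wz":0},{"tx":0,"ty":0,"tz":0,"wx":0,"wy":0,"wz":0},{"tx":0,"ty":0,"tz":0,"wx":0,"wy":0,"wz":0}]}}

```text
time_s: 48.45
tcp_pos: [0.4347, 0.3345, 0.1347]
tcp_rot: [0.767, 0.641, 0.0, 0.0]
contact_force: [0.3, -0.1, 0.0]
width: 0.0855
finger_force: 0.0
```

```bash
python3 - <<'E'
from h import *
go(434.8,334.6,58.1,-10.2)
E
```

```text
t 48.5 tcp [434.7 334.5 134.7] ydir -10.2 tilt [ 0.001  0.    -1.   ] width 85.5 F [ 0.3 -0.1  0. ] 0.0
tool shift [ 0.1  0.  76.6] per row [0.01 0.   7.66] ('wz', np.float64(0.0))
```

Request:
{"op": "arm_command", "data": {"targets": [{"tx":0,"ty":0,"tz":10,"wx":0,"wy":0,"wz":0},{"tx":0,"ty":0,"tz":18,"wx":0,"wy":0,"wz":0},{"tx":0,"ty":0,"tz":18,"wx":0,"wy":0,"wz":0},{"tx":0,"ty":0,"tz":16,"wx":0,"wy":0,"wz":0},{"tx":0,"ty":0,"tz":9,"wx":0,"wy":0,"wz":0},{"tx":0,"ty":0,"tz":4,"wx":0,"wy":0,"wz":0},{"tx":0,"ty":0,"tz":1.5,"wx":0,"wy":0,"wz":0},{"tx":0,"ty":0,"tz":0,"wx":0,"wy":0,"wz":0},{"tx":0,"ty":0,"tz":0,"wx":0,"wy":0,"wz":0},{"tx":0,"ty":0,"tz":0,"wx":0,"wy":0,"wz":0}]}}

```text
time_s: 49.45
tcp_pos: [0.435, 0.3347, 0.0586]
tcp_rot: [0.767, 0.641, 0.001, 0.0]
contact_force: [0.6, -0.3, 0.3]
width: 0.0852
finger_force: 0.0
```

Request:
{"op": "arm_command", "data": {"targets": [{"tx":0,"ty":0,"tz":0,"wx":0,"wy":0,"wz":0},{"tx":0,"ty":0,"tz":0,"wx":0,"wy":0,"wz":0},{"tx":0,"ty":0,"tz":0,"wx":0,"wy":0,"wz":0},{"tx":0,"ty":0,"tz":0,"wx":0,"wy":0,"wz":0},{"tx":0,"ty":0,"tz":0,"wx":0,"wy":0,"wz":0},{"tx":0,"ty":0,"tz":0,"wx":0,"wy":0,"wz":0},{"tx":0,"ty":0,"tz":0,"wx":0,"wy":0,"wz":0},{"tx":0,"ty":0,"tz":0,"wx":0,"wy":0,"wz":0},{"tx":0,"ty":0,"tz":0,"wx":0,"wy":0,"wz":0},{"tx":0,"ty":0,"tz":0,"wx":0,"wy":0,"wz":0}], "jaw": 0, "force": 30}}

```text
time_s: 50.45
tcp_pos: [0.4346, 0.3344, 0.0579]
tcp_rot: [0.767, 0.641, 0.0, 0.0]
contact_force: [0.4, -0.6, 1.7]
width: 0.0309
finger_force: 31.8
```

```bash
python3 - <<'E'
from h import *
go(521.8,-13.3,66.2,-10.2)
c=shot('top');P=pts(c);r=roi(411,253,444,300);q=P[r]
for lo,hi in [(.055,.085),(.085,.13)]:
    k=q[(q[:,2]>lo)&(q[:,2]<hi)]
    if len(k):print('pur',lo,len(k),k.mean(0).round(4),k.min(0).round(3),k.max(0).round(3))
E
```

```text
t 50.5 tcp [434.6 334.4  57.9] ydir -10.2 tilt [ 0.  0. -1.] width 30.9 F [ 0.4 -0.6  1.7] 31.8
tool shift [-326.8  147.4   -8.3] per row [-32.68  14.74  -0.83] ('wz', np.float64(0.0))
pur 0.055 14 [ 0.5076 -0.0674  0.0739] [ 0.505 -0.076  0.063] [ 0.514 -0.062  0.083]
pur 0.085 27 [ 0.5121 -0.0692  0.0899] [ 0.506 -0.075  0.086] [ 0.517 -0.063  0.092]
```

Request:
{"op": "arm_command", "data": {"targets": [{"tx":0,"ty":0,"tz":-15,"wx":0,"wy":0,"wz":0},{"tx":0,"ty":0,"tz":-25,"wx":0,"wy":0,"wz":0},{"tx":0,"ty":0,"tz":-30,"wx":0,"wy":0,"wz":0},{"tx":0,"ty":0,"tz":-25,"wx":0,"wy":0,"wz":0},{"tx":-8,"ty":4,"tz":-10,"wx":0,"wy":0,"wz":0},{"tx":-22,"ty":10,"tz":0,"wx":0,"wy":0,"wz":0},{"tx":-30,"ty":13,"tz":0,"wx":0,"wy":0,"wz":0},{"tx":-30,"ty":13,"tz":0,"wx":0,"wy":0,"wz":0},{"tx":-30,"ty":13,"tz":0,"wx":0,"wy":0,"wz":0},{"tx":-30,"ty":14,"tz":0,"wx":0,"wy":0,"wz":0}]}}

```text
time_s: 51.5
tcp_pos: [0.4734, 0.173, 0.1621]
tcp_rot: [0.767, 0.642, -0.001, -0.0]
contact_force: [0.3, 0.1, -0.3]
width: 0.031
finger_force: 31.6
```

Request:
{"op": "arm_command", "data": {"targets": [{"tx":-30,"ty":14,"tz":0,"wx":0,"wy":0,"wz":0},{"tx":-30,"ty":14,"tz":0,"wx":0,"wy":0,"wz":0},{"tx":-30,"ty":13,"tz":0,"wx":0,"wy":0,"wz":0},{"tx":-30,"ty":13,"tz":0,"wx":0,"wy":0,"wz":0},{"tx":-26,"ty":12,"tz":0,"wx":0,"wy":0,"wz":0},{"tx":-20,"ty":9,"tz":0,"wx":0,"wy":0,"wz":0},{"tx":-9,"ty":4,"tz":0,"wx":0,"wy":0,"wz":0},{"tx":-2,"ty":1,"tz":10,"wx":0,"wy":0,"wz":0},{"tx":0,"ty":0,"tz":20,"wx":0,"wy":0,"wz":0},{"tx":0,"ty":0,"tz":20,"wx":0,"wy":0,"wz":0}]}}

```text
time_s: 52.5
tcp_pos: [0.5208, -0.0126, 0.1117]
tcp_rot: [0.767, 0.642, 0.0, -0.0]
contact_force: [-0.3, 0.2, -0.9]
width: 0.0311
finger_force: 31.6
```

Request:
{"op": "arm_command", "data": {"targets": [{"tx":0,"ty":0,"tz":15,"wx":0,"wy":0,"wz":0},{"tx":0,"ty":0,"tz":8,"wx":0,"wy":0,"wz":0},{"tx":0,"ty":0,"tz":3,"wx":0,"wy":0,"wz":0},{"tx":0,"ty":0,"tz":0,"wx":0,"wy":0,"wz":0},{"tx":0,"ty":0,"tz":0,"wx":0,"wy":0,"wz":0},{"tx":0,"ty":0,"tz":0,"wx":0,"wy":0,"wz":0},{"tx":0,"ty":0,"tz":0,"wx":0,"wy":0,"wz":0},{"tx":0,"ty":0,"tz":0,"wx":0,"wy":0,"wz":0},{"tx":0,"ty":0,"tz":0,"wx":0,"wy":0,"wz":0},{"tx":0,"ty":0,"tz":0,"wx":0,"wy":0,"wz":0}]}}

```text
time_s: 53.5
tcp_pos: [0.5213, -0.0135, 0.0869]
tcp_rot: [0.767, 0.641, 0.0, 0.0]
contact_force: [-0.3, 0.0, -0.3]
width: 0.0316
finger_force: 31.6
```

```bash
python3 - <<'E'
from h import *
go(521.8,-13.3,66.2,-10.2)
E
```

```text
t 53.5 tcp [521.3 -13.5  86.9] ydir -10.2 tilt [ 0. -0. -1.] width 31.6 F [-0.3  0.  -0.3] 31.6
tool shift [ 0.3  0.4 20.7] per row [0.03 0.04 2.07] ('wz', np.float64(-0.0))
```

Request:
{"op": "arm_command", "data": {"targets": [{"tx":0.3,"ty":0.4,"tz":4,"wx":0,"wy":0,"wz":0},{"tx":0,"ty":0,"tz":6,"wx":0,"wy":0,"wz":0},{"tx":0,"ty":0,"tz":4,"wx":0,"wy":0,"wz":0},{"tx":0,"ty":0,"tz":3,"wx":0,"wy":0,"wz":0},{"tx":0,"ty":0,"tz":2,"wx":0,"wy":0,"wz":0},{"tx":0,"ty":0,"tz":1,"wx":0,"wy":0,"wz":0},{"tx":0,"ty":0,"tz":0.5,"wx":0,"wy":0,"wz":0},{"tx":0,"ty":0,"tz":0,"wx":0,"wy":0,"wz":0},{"tx":0,"ty":0,"tz":0,"wx":0,"wy":0,"wz":0},{"tx":0,"ty":0,"tz":0,"wx":0,"wy":0,"wz":0}]}}

```text
time_s: 54.5
tcp_pos: [0.5219, -0.0132, 0.0665]
tcp_rot: [0.767, 0.641, 0.0, 0.0]
contact_force: [-0.1, 0.1, -0.6]
width: 0.0311
finger_force: 31.6
```

Request:
{"op": "arm_command", "data": {"targets": [{"tx":0,"ty":0,"tz":0,"wx":0,"wy":0,"wz":0},{"tx":0,"ty":0,"tz":0,"wx":0,"wy":0,"wz":0},{"tx":0,"ty":0,"tz":0,"wx":0,"wy":0,"wz":0},{"tx":0,"ty":0,"tz":0,"wx":0,"wy":0,"wz":0},{"tx":0,"ty":0,"tz":0,"wx":0,"wy":0,"wz":0},{"tx":0,"ty":0,"tz":0,"wx":0,"wy":0,"wz":0},{"tx":0,"ty":0,"tz":-20,"wx":0,"wy":0,"wz":0},{"tx":0,"ty":0,"tz":-35,"wx":0,"wy":0,"wz":0},{"tx":0,"ty":0,"tz":-40,"wx":0,"wy":0,"wz":0},{"tx":0,"ty":0,"tz":-30,"wx":0,"wy":0,"wz":0}], "jaw": 1}}

```text
time_s: 55.5
tcp_pos: [0.5222, -0.0133, 0.1939]
tcp_rot: [0.767, 0.641, 0.001, 0.001]
contact_force: [0.5, 0.4, 0.4]
width: 0.0853
finger_force: 0.0
```

Request:
{"op": "arm_command", "data": {"targets": [{"tx":15,"ty":-10,"tz":0,"wx":0,"wy":0,"wz":0},{"tx":30,"ty":-20,"tz":0,"wx":0,"wy":0,"wz":0},{"tx":30,"ty":-20,"tz":0,"wx":0,"wy":0,"wz":0},{"tx":30,"ty":-20,"tz":0,"wx":0,"wy":0,"wz":0},{"tx":30,"ty":-20,"tz":0,"wx":0,"wy":0,"wz":0},{"tx":30,"ty":-20,"tz":0,"wx":0,"wy":0,"wz":0},{"tx":20,"ty":-10,"tz":0,"wx":0,"wy":0,"wz":0},{"tx":5,"ty":-3,"tz":0,"wx":0,"wy":0,"wz":0},{"tx":0,"ty":0,"tz":0,"wx":0,"wy":0,"wz":0},{"tx":0,"ty":0,"tz":0,"wx":0,"wy":0,"wz":0}]}}

```text
time_s: 56.5
tcp_pos: [0.4346, 0.1948, 0.1912]
tcp_rot: [0.767, 0.641, -0.0, 0.0]
contact_force: [0.1, -0.2, 0.6]
width: 0.0853
finger_force: 0.0
```

```bash
python3 - <<'E'
from h import *
c=shot('top');P=pts(c);im=c['color'];hsv=cv2.cvtColor(im,cv2.COLOR_RGB2HSV);H,S,V=[hsv[...,i].astype(int) for i in range(3)];Z=P[...,2]
for n,r in [('amb',roi(374,245,412,294)),('pur',roi(411,253,444,300))]:
  q=P[r]
  for lo,hi in [(.055,.085),(.085,.13)]:
    k=q[(q[:,2]>lo)&(q[:,2]<hi)]
    if len(k):print(n,lo,len(k),k.mean(0).round(4),k.min(0).round(3),k.max(0).round(3))
rect(c,P,roi(392,222,440,266)&(Z>.03)&(S<100)&(V>60),.037,'lilac')
rect(c,P,roi(490,280,595,365)&(Z>.015),.027,'tan')
c=shot('side');cv2.imwrite('pics/s6.png',cv2.resize(c['color'][110:290,140:360,::-1],(733,600)))
E
```

```text
amb 0.055 83 [ 0.5189 -0.0133  0.0717] [ 0.506 -0.029  0.058] [0.538 0.002 0.085]
amb 0.085 72 [ 0.5217 -0.0142  0.0963] [ 0.512 -0.026  0.085] [ 0.533 -0.004  0.113]
pur 0.055 13 [ 0.5078 -0.0672  0.0726] [ 0.505 -0.076  0.063] [ 0.514 -0.062  0.081]
pur 0.085 28 [ 0.5119 -0.0692  0.09  ] [ 0.506 -0.075  0.085] [ 0.517 -0.063  0.093]
lilac 404 [575.2 -51.5] [61.4 41.8] 79.8 medz 0.0367
tan 431 [ 449.8 -269. ] [65.8 44.7] 76.8 medz 0.0265
```

View pics/s6.png

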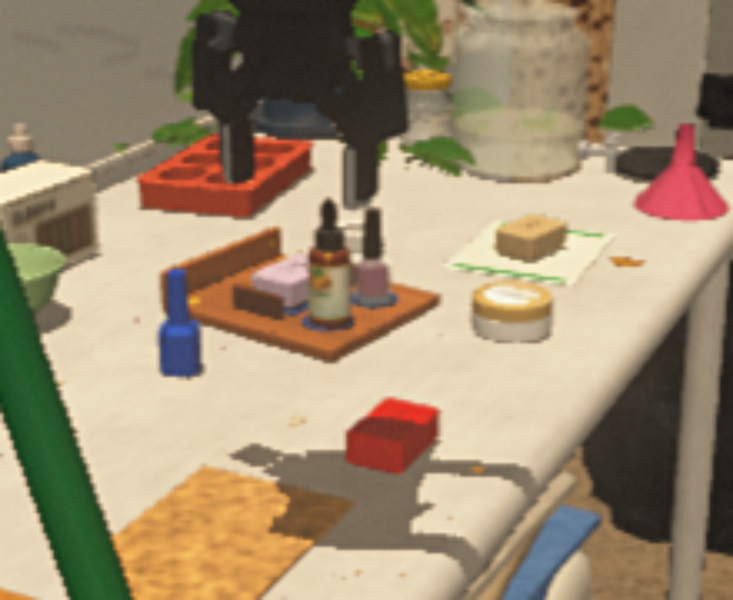

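Amber at (330,270) and purple at (373,260) are back on their pads, with the lilac bar behind them at (285,280). The tan bar is on the sheet at (530,238), and the measured positions match the start.

```bash
python3 -c "
from workcell import *
print(hand_in())"
```

```text
the job is handed in; nothing more can be done
None
```

The swap is finished and handed in at about 57 s. The tan bar lies about 3 mm from the sheet's middle, the lilac bar sits square within about 2 mm of the bay's middle, and both bottles are upright within about 1 mm of where they started.

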